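# Lay out a radio operating position

### The job

Set up the operating position, with left and right as the robot sees them. On the radio, put the flat tuner in the middle of its lid, squared up with it and lengthwise from front to back, and the antenna switch box squared up on the middle of the tuner; on the three rubber pads in front of the radio, set the Morse paddle with its base upright in the middle of the left-hand pad, the tuning dial upright in the middle of the pad between the other two and the mouse in the middle of the right-hand pad. Do not push or lift the tumbler of the operator's drink out of its place, and leave everything let go and at rest.

Things in the scene. Friction and masses are not known exactly. Their poses are not given: they have to be found in the camera images.
- radio: compact black radio transceiver with an amber display, fixed; case 140 (x, depth) x 150 (y) x 56 high including 6 mm feet, flat plain lid at z = 56. Front panel at -x, facing the robot, with a tuning knob (34 diameter) standing out 18 mm from it. Origin: centre of its underside; x axis from front to back; yaw within 0.15 rad of 0.
- pad_a: one of three identical thin black rubber pads stuck to the table side by side, roughly in a row across the front of the radio (in any left-to-right order of names, at least 120 mm between centres along y; one has y above 0.12, one lies within 0.03 of y = 0, one has y below -0.12); 110 (x) x 90 (y) x 3 high, fixed. Origin: centre of its underside; top at z = 3.
- pad_b: one of three identical thin black rubber pads stuck to the table side by side, roughly in a row across the front of the radio (in any left-to-right order of names, at least 120 mm between centres along y; one has y above 0.12, one lies within 0.03 of y = 0, one has y below -0.12); 110 (x) x 90 (y) x 3 high, fixed. Origin: centre of its underside; top at z = 3.
- pad_c: one of three identical thin black rubber pads stuck to the table side by side, roughly in a row across the front of the radio (in any left-to-right order of names, at least 120 mm between centres along y; one has y above 0.12, one lies within 0.03 of y = 0, one has y below -0.12); 110 (x) x 90 (y) x 3 high, fixed. Origin: centre of its underside; top at z = 3.
- tuner: antenna tuner, loose: flat aluminium box 104 long (x) x 66 wide (y) x 30 high with a black front panel and two small knobs on its -x end (overall length 116 with knobs, x from -62 to +55). Flat lid. About 0.35 kg. Origin: centre of its underside. Plain parallel sides at y = +-33 to grip. Starts within 0.5 rad of yaw 0.
- switchbox: antenna switch, loose: small taller painted box 55 (x) x 60 (y) x 42 high, a large and a small knob on the -x face (standing out 12 mm), two sockets on the +x face. About 0.25 kg. Origin: centre of its underside. Plain sides at y = +-30 to grip. Starts within 0.5 rad of yaw 0.
- paddle: Morse paddle, loose: heavy bright steel base block 80 (x) x 56 (y) x 22 high with small posts, a bridge and levers on top (within 18 mm of the centre line, up to 44 high) and two clear finger pieces reaching out over the -x end to x = -67. About 0.6 kg. Origin: centre of the base's underside. Grip the base by its sides at y = +-28. Starts within 0.5 rad of yaw 0.
- mouse: wireless computer mouse, loose: off-white rounded body on a black bottom, 105 long (x) x 58 wide (y) x 35 high, dark wheel near its -x end. About 0.09 kg. Origin: centre of its underside. Grip by its long sides at y = +-29, within 20 mm of the table. Starts within 0.5 rad of yaw 0.
- dial: desk tuning dial, loose: dark steel round knob, foot 52 diameter x 10 high, above it a 44 diameter grip up to 34 high, with a small black finger mark on top. About 0.15 kg. Origin: centre of its underside; its yaw is arbitrary.
- tumbler: the operator's white drinking tumbler, loose, not part of the job: open cup, rim 72 diameter, 95 high, 0.25 kg, standing at one of the places among the loose things. Origin: centre of its underside. To be left where it stands.
Mind the look-alikes: they are no part of the job. Leave any pink or yellow look-alike of the tuner alone.

How it is judged:
By the outcome, as a careful person would: the job done as asked, in the order asked, and still so for the second after the job is handed in, with the robot touching nothing.
It also fails if it takes over 125 s, if anything falls off the work surface, if the arm or the gripper's body presses on something with over 40 N, if the wrist force passes 120 N, or if a joint passes its speed limit or range.

### The arm

A 6-joint arm with a two-finger parallel gripper is mounted at the origin on the work surface. World frame = base frame: x ahead of the robot, y to its left, z up, the work surface at z = 0. Lengths are in m, angles in rad, forces in N, time in s.
With the tool pointing down it reaches from about 0.425 to 1.125 m from the base axis. Payload 14.9 kg.
Tool frame: the origin (TCP) lies midway between the tips of the shut fingers; the grasp point (between the pads) lies 19 mm behind it (bot.grip_depth is the z of the grasp point in the tool frame, in m); z points along the fingers, y is the line along which they close (so a half turn about z gives the same grasp; the last joint's range is limited). The gripper opens to 91 mm and grips with 3 to 60 N. Pads are 32 mm wide; open, the fingers measure 118 mm over their backs; the gripper's body (76 mm by 178 mm) begins 60 mm behind the grasp point.
Start: joints at [-1.298, 0.379, 1.734, -0, 1.028, -0.033], TCP at [0.211, -0.668, 0.175] pointing down, gripper open.
Joint ranges: [-2.77, 2.77], [-0.74, 2.19], [0, 2.66], [-1.06, 4.2], [0.31, 2.87], [-3.08, 3.08]. Speed limits (rad/s): [1.89, 1.89, 2.39, 3.14, 3.14, 3.14].

### API

Orientations are given as [roll, pitch, yaw] about the fixed x, y, z axes, in that order (R = Rz(yaw) Ry(pitch) Rx(roll)).
In Python, from workcell import bot, cams, job_done gives the robot as it stands.
- The arm moves only by the tool servo_tool, never from a script. Its argument "commands" is text: rows parted by semicolons, each of 7 numbers parted by spaces: the opening, from 0 (shut) to 1 (fully open), then the shift along the world's x, y, z each as a share of 100 mm, from -1 to 1, then the turn, a rotation vector about the world's x, y, z each as a share of 60 degrees, from -1 to 1. In form: hand tx ty tz ax ay az; .... A call has 1 to 10 rows; each row is the pose to reach, as a shift and turn from the pose commanded when the call began; what a row does not reach only later rows make up. A row lasts 1/12 s, in which the tool goes at most 41.7 mm and 7.16 degrees, less where a joint would pass 70% of its speed; a pose out of reach is approached as far as the arm can. A call with a number of a shift or a turn outside -1 to 1 is refused whole. A call with a gripper value outside its range is refused whole. The fingers move at their own pace and stop on an object; "force" is the grip in N (left out, the last holds). Time passes only in rows, so rows that repeat a pose let the fingers close. It gives the time, the measured TCP pose, the force, the opening and the grip force at its end, in the units of the state.
- bot.get_obs(): the state, without advancing time (a new reading comes with each control period).
- cams.capture(name): name is "scene" or "top" or "wrist"; returns (picture, depth): 384x512x3 uint8, red, green, blue; 384x512 float32, m along the optical axis (not along the pixel's ray), 0 where there is no reading.
- cams.camera_model(name): a dict with "K" (3x3 intrinsics, pixels), "world_from_camera" (4x4, takes a point from camera to world coordinates). Camera axes: x right, y down, z forward; pixel columns grow to the right and rows downward; lengths in m; the calibration is good to about 2 mm. A picture is of the moment at which its call begins: read the wrist's pose just before it. camera_model takes no time and is no camera call; for the wrist camera it gives the pose at the moment of the call.
- job_done(): hands the job in; it is judged then, once.
The state is a dict: "t": time; "q": joint angles; "joint_velocities": joint speeds; "joint_efforts": joint torques, N m; "eef_pos": TCP position; "tcp_rot": TCP orientation; "force": force on the tool from outside, world axes, zero at the start; "wrist_torque": the same for the moment, N m; "opening": finger opening in m; "grasp_force": force on a finger pad.
Only numpy, scipy, OpenCV 4.12 (cv2) and the standard library are available. Lean on these libraries where they do the work, as an engineer would, in place of code of your own. Each camera call takes 0.05 s, during which the arm holds its last target. There are 200 camera calls.

## Working session

There is one attempt and no reset: what is moved stays moved. The work goes in short steps, Python scripts to look and compute and a tool call to move; the robot and the scene stay as the last step left them, time stands still between calls to the robot, and variables do not carry over. Pictures are saved under pics/ and viewed, at most 16 in all, crops included, and the job is handed in when it is done.

Besides the shell and the picture viewer there is one more tool, called after ">>>" as name(argument=value, ...) on one line, values as JSON. servo_tool: Moves the arm, as the interface text tells. Its arguments: {"type":"object","properties":{"commands":{"type":"string"},"force":{"type":"number"}},"required":["commands"]}

```bash
mkdir -p pics; ls; cat > h.py <<'E'
import numpy as np, cv2
from workcell import bot, cams, job_done
def cap(n, save=None):
    m=cams.camera_model(n); p,d=cams.capture(n)
    if save: cv2.imwrite('pics/'+save,p[:,:,::-1])
    return p,d,m
def pts(d,m):
    K=np.array(m['K']);T=np.array(m['world_from_camera'])
    v,u=np.mgrid[:d.shape[0],:d.shape[1]]
    c=np.stack([(u-K[0,2])/K[0,0]*d,(v-K[1,2])/K[1,1]*d,d],-1)
    return c@T[:3,:3].T+T[:3,3]
E
python3 - <<'E'
from h import *
for n in('scene','top'):
    p,d,m=cap(n,n+'0.png'); np.savez(n+'0.npz',p=p,d=d,K=m['K'],T=m['world_from_camera']); print(n,np.round(m['K'],1).tolist(),np.round(m['world_from_camera'],3).tolist())
o=bot.get_obs();print(o['t'],o['eef_pos'],o['tcp_rot'],o['opening'])
E
```

```text
pics
scene [[498.4, 0.0, 255.1], [0.0, 498.4, 192.4], [0.0, 0.0, 1.0]] [[0.355, 0.746, -0.563, 1.267], [0.935, -0.294, 0.2, -0.366], [-0.016, -0.598, -0.802, 1.213], [0.0, 0.0, 0.0, 1.0]]
top [[395.4, 0.0, 249.8], [0.0, 395.4, 194.5], [0.0, 0.0, 1.0]] [[-0.026, -0.994, 0.106, 0.325], [-1.0, 0.025, -0.01, -0.066], [0.007, -0.107, -0.994, 1.505], [0.0, 0.0, 0.0, 1.0]]
0.1 [ 0.21062741 -0.66716201  0.17467991] [-3.14062754e+00 -4.42471496e-05  3.05755089e-01] 0.09110275336082554
```

View pics/top0.png

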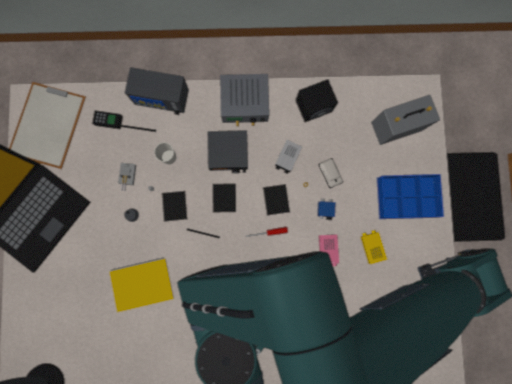

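View pics/scene0.png

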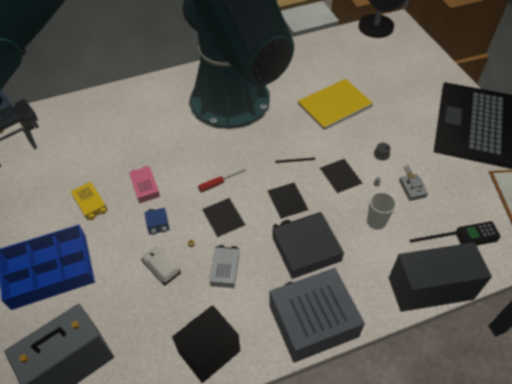

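Top view (up = +x, left = +y):

| Thing | Top-view pixel | Note |
|---|---|---|
| Radio | (227,150) | |
| Pads | (175,206), (224,197), (276,199) | |
| Tuner candidates | (289,155), (329,248), (373,247) | grey, pink and yellow; the last two are the decoys |
| Mouse | (330,172) | |
| Switch box | (327,208) | blue |
| Paddle | (127,175) | |
| Dial | (131,214) | |
| Tumbler | (165,153) | |

I choose the grey one as the tuner. Next I measure everything and check it in one close crop.

```bash
cat > meas.py <<'E'
from h import *
def comps(name,z0=0.008,box=(0.3,0.75,-0.45,0.4)):
    f=np.load(name+'0.npz'); P=pts(f['d'],dict(K=f['K'],world_from_camera=f['T'])) if 0 else pts(f['d'],{'K':f['K'],'world_from_camera':f['T']})
    ok=(f['d']>0)&(P[...,0]>box[0])&(P[...,0]<box[1])&(P[...,1]>box[2])&(P[...,1]<box[3])
    return f['p'],P,ok
if __name__=='__main__':
  for n in('top','scene'):
    p,P,ok=comps(n)
    fl=ok&(np.abs(P[...,2])<.006)
    print(n,'table z',np.median(P[...,2][fl]))
    m=(ok&(P[...,2]>.012)).astype(np.uint8)
    c,l,s,ce=cv2.connectedComponentsWithStats(m,connectivity=4)
    for i in range(1,c):
        if s[i,4]<25: continue
        q=P[l==i]; zt=np.percentile(q[:,2],90)
        t=q[q[:,2]>zt-.012]
        r=cv2.minAreaRect((t[:,:2]*1000).astype(np.float32))
        print(np.round(ce[i]),s[i,4],'ztop %.3f'%zt,'c',np.round(r[0],1),'sz',np.round(r[1],1),'a %.1f'%r[2],p[l==i].mean(0).round())
    # pads: dark, low
    m=(ok&(P[...,2]<.010)&(p.max(-1)<60)).astype(np.uint8)
    c,l,s,ce=cv2.connectedComponentsWithStats(m,connectivity=4)
    for i in range(1,c):
        if s[i,4]<250: continue
        q=P[l==i]; r=cv2.minAreaRect((q[:,:2]*1000).astype(np.float32))
        print('dark',np.round(ce[i]),s[i,4],'z %.4f'%np.median(q[:,2]),'c',np.round(r[0],1),'mean',q.mean(0).round(4),'sz',np.round(r[1],1),'a %.1f'%r[2])
  a=cv2.imread('pics/top0.png')[130:225,100:350]; cv2.imwrite('pics/c1.png',cv2.resize(a,None,fx=3.1,fy=3.1,interpolation=cv2.INTER_CUBIC))
  a=cv2.imread('pics/scene0.png')[130:300,120:440]; cv2.imwrite('pics/c2.png',cv2.resize(a,None,fx=2.5,fy=2.5,interpolation=cv2.INTER_CUBIC))
E
python3 meas.py
```

```text
top table z 0.0008350593391991401
[149. 130.] 33 ztop 0.026 c [744.5 298.9] sz [47.1  9.4] a 82.1 [75. 72. 69.]
[227. 151.] 1639 ztop 0.061 c [647.2   0.7] sz [149.7 156.1] a 89.6 [63. 64. 65.]
[287. 156.] 516 ztop 0.036 c [ 625.  -226.9] sz [ 65.6 117.1] a 63.4 [123. 122. 122.]
[164. 152.] 263 ztop 0.096 c [639.6 229.3] sz [68.5 68.9] a 60.7 [113. 110. 105.]
[330. 173.] 425 ztop 0.038 c [ 559.4 -388.7] sz [100.1  52.7] a 22.9 [142. 137. 131.]
[127. 175.] 294 ztop 0.045 c [559.9 382.9] sz [98.9 32.6] a 0.0 [111. 109. 106.]
[326. 209.] 311 ztop 0.046 c [ 420.2 -363. ] sz [60.4 71.2] a 81.8 [ 49.  70. 103.]
[130. 215.] 138 ztop 0.038 c [419.8 369.7] sz [40.5 42. ] a 36.8 [64. 64. 66.]
[275. 231.] 156 ztop 0.029 c [ 341.6 -162.1] sz [ 24.3 110.5] a 8.8 [126.  51.  47.]
[328. 238.] 134 ztop 0.035 c [ 314.5 -366.1] sz [68.4 25.9] a 88.7 [159.  93. 112.]
dark [224. 197.] 543 z 0.0035 c [477.   18.2] mean [0.4765 0.0183 0.0033] sz [ 77.2 103.8] a 89.1
dark [276. 199.] 552 z 0.0034 c [ 464.8 -180.3] mean [ 0.4648 -0.1801  0.0033] sz [103.2  81.7] a 6.6
dark [174. 206.] 561 z 0.0035 c [450.3 
[... 674 characters left out ...]
.] 507 ztop 0.046 c [ 421.5 -366.7] sz [59.5 74.1] a 84.2 [58. 67. 90.]
[307. 244.] 3096 ztop 0.060 c [649.3  -2.8] sz [152.1 158.2] a 89.9 [54. 55. 54.]
[417. 239.] 52 ztop 0.025 c [746.4 294.8] sz [44.7 11.6] a 78.1 [66. 63. 59.]
[225. 266.] 983 ztop 0.034 c [ 626.9 -230.8] sz [ 66.6 117.9] a 63.5 [119. 120. 117.]
[161. 265.] 780 ztop 0.038 c [ 563.4 -392.6] sz [103.7  55.3] a 23.5 [130. 127. 118.]
dark [341. 175.] 672 z 0.0038 c [451.1 205.8] mean [0.4524 0.2052 0.0038] sz [108.8  86. ] a 3.6
dark [287. 200.] 763 z 0.0038 c [477.2  15.4] mean [0.4788 0.015  0.0038] sz [ 83.3 108.4] a 88.9
dark [223. 217.] 803 z 0.0040 c [ 464.2 -182.7] mean [ 0.4662 -0.1832  0.004 ] sz [107.9  83. ] a 7.0
```

```bash
sleep 4; ls pics
```

```text
c1.png
c2.png
scene0.png
top0.png
```

View pics/c2.png

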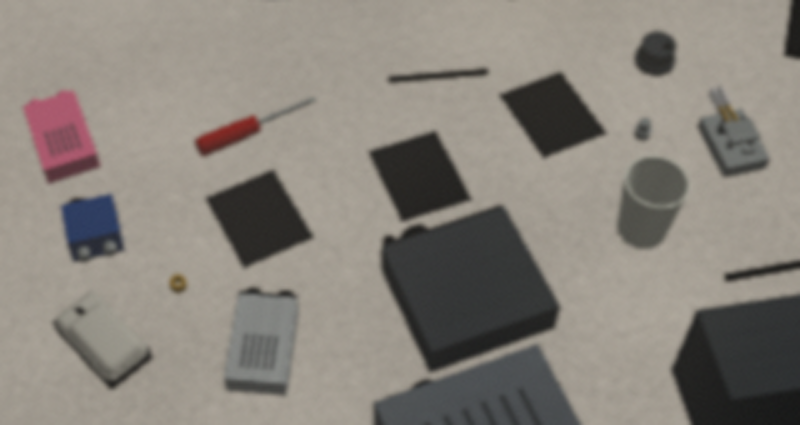

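The crop confirms the choice. The aluminium box at crop (262,340) has its knobs toward the robot, so it is the tuner. The blue switch box is at (92,228), the mouse at (103,338), the paddle at (733,140) and the dial at (656,52). I move above the tuner now.

>>> servo_tool(commands="1 0.2 0.2 0.3 0 0 -0.05; 1 0.5 0.5 0.3 0 0 -0.1; 1 0.8 0.85 0.3 0 0 -0.15; 1 0.8 0.85 0.3 0 0 -0.15", force=20)

```text
t: 0.43
eef_pos: [0.2935, -0.5786, 0.2051]
tcp_rot: [-3.14, -0.0, 0.147]
force: [-0.8, -0.0, 0.3]
opening: 0.0913
grasp_force: 0.0
```

>>> servo_tool(commands="1 0.3 0.3 0.3 0 0 -0.05; 1 0.6 0.6 0.3 0 0 -0.1; 1 0.8 0.85 0.3 0 0 -0.15; 1 0.8 0.85 0.3 0 0 -0.15")

```text
t: 0.77
eef_pos: [0.3739, -0.4936, 0.2357]
tcp_rot: [-3.141, -0.001, -0.009]
force: [0.6, -0.6, -0.2]
opening: 0.0908
grasp_force: 0.0
```

>>> servo_tool(commands="1 0.3 0.3 0.3 0 0 -0.05; 1 0.6 0.6 0.3 0 0 -0.1; 1 0.8 0.85 0.3 0 0 -0.15; 1 0.8 0.85 0.3 0 0 -0.15")

```text
t: 1.1
eef_pos: [0.454, -0.4086, 0.2657]
tcp_rot: [-3.141, -0.001, -0.166]
force: [-0.3, -1.3, -0.2]
opening: 0.0913
grasp_force: 0.0
```

>>> servo_tool(commands="1 0.3 0.3 0.3 0 0 -0.05; 1 0.6 0.6 0.3 0 0 -0.1; 1 0.8 0.85 0.3 0 0 -0.15; 1 0.8 0.85 0.3 0 0 -0.15; 1 0.8 0.85 0.3 0 0 -0.15; 1 0.8 0.85 0.3 0 0 -0.15")

```text
t: 1.6
eef_pos: [0.5303, -0.3277, 0.2947]
tcp_rot: [3.142, 0.001, -0.321]
force: [0.7, 0.0, 0.3]
opening: 0.0913
grasp_force: 0.0
```

```bash
python3 - <<'E'
from h import *
p,d,m=cap('wrist','w1.png'); np.savez('w10.npz',p=p,d=d,K=m['K'],T=m['world_from_camera'])
print(np.round(m['K'],1).tolist(),np.round(m['world_from_camera'],3).tolist())
o=bot.get_obs();print(o['t'],o['eef_pos'],o['tcp_rot'],o['q'],o['force'])
E
```

```text
[[273.5, 0.0, 252.1], [0.0, 273.5, 189.4], [0.0, 0.0, 1.0]] [[-0.316, -0.907, -0.279, 0.61], [-0.949, 0.302, 0.093, -0.354], [-0.0, 0.295, -0.956, 0.505], [0.0, 0.0, 0.0, 1.0]]
1.65 [ 0.52998597 -0.32817442  0.29476131] [ 3.14157720e+00  8.11702757e-04 -3.22212344e-01] [-5.91699832e-01  1.40499263e-01  1.80810511e+00 -2.48451200e-04
  1.19376659e+00  1.30140039e+00] [-0.34868494  0.15890117 -0.27232598]
```

View pics/w1.png

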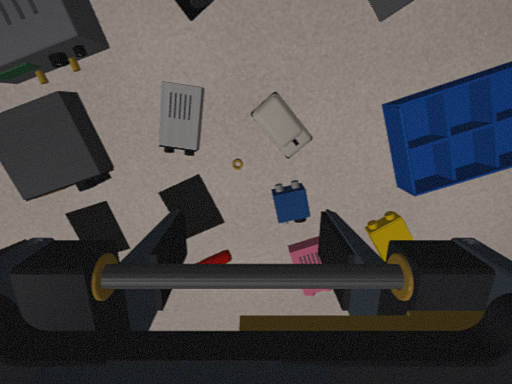

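The wrist view shows the tuner at (181,117), the mouse at (283,125), the switch box at (291,203) and a corner of the radio at (55,145). I measure these from it.

```bash
cat >> h.py <<'E'
def load(n):
    f=np.load(n+'0.npz'); return f['p'],f['d'],{'K':f['K'],'world_from_camera':f['T']}
def shot(n,cam='wrist'):
    p,d,m=cap(cam,n+'.png'); np.savez(n+'0.npz',p=p,d=d,K=m['K'],T=m['world_from_camera']); return p,d,m
def obj(n,name,xy,zlo,zhi,R=.1,dark=None):
    p,d,m=load(n); P=pts(d,m)
    k=(d>0)&(np.hypot(P[...,0]-xy[0],P[...,1]-xy[1])<R)&(P[...,2]>zlo)&(P[...,2]<zhi)
    if dark: k&=p.max(-1)<dark
    c,l,s,ce=cv2.connectedComponentsWithStats(k.astype(np.uint8),connectivity=4)
    if c<2: print(name,'none');return
    i=1+np.argmax(s[1:,4]); k=l==i
    k2=cv2.morphologyEx(k.astype(np.uint8),cv2.MORPH_OPEN,np.ones((5,5)))>0   # drops knobs
    q=P[k2]; r=cv2.minAreaRect((q[:,:2]*1000).astype(np.float32))
    a=np.deg2rad(r[2]); sz=r[1]
    a0=(a+np.pi/4)%(np.pi/2)-np.pi/4
    if abs(np.cos(a-a0))<.5: sz=sz[::-1]
    print(n,name,'n',k2.sum(),'z %.4f'%np.median(q[:,2]),'c',np.round(r[0],1),'mean',(q.mean(0)[:2]*1000).round(1),'sz x,y',np.round(sz,1),'yaw %.3f'%a0)
E
python3 - <<'E'
from h import *
for n in('w1','scene','top'):
    obj(n,'tuner',(.626,-.229),.022,.045)
    obj(n,'mouse',(.561,-.390),.012,.045)
    obj(n,'switch',(.421,-.365),.036,.055)
    obj(n,'padR',(.465,-.181),-.01,.012,.09,70)
    obj(n,'padM',(.477,.017),-.01,.012,.09,70)
    obj(n,'padL',(.451,.207),-.01,.012,.09,70)
    obj(n,'radio',(.65,0),.05,.07,.13)
    obj(n,'paddle',(.561,.382),.012,.05)
E
```

```text
w1 tuner n 2644 z 0.0308 c [ 625.9 -229.9] mean [ 631.  -232.8] sz x,y [116.8  66.5] yaw -0.459
w1 mouse n 2018 z 0.0341 c [ 561.6 -392.5] mean [ 564.1 -391.3] sz x,y [104.8  57.9] yaw 0.389
w1 switch n 942 z 0.0426 c [ 423.3 -367. ] mean [ 424.1 -367.6] sz x,y [55.2 59.9] yaw -0.095
w1 padR n 2035 z 0.0038 c [ 466.8 -181.8] mean [ 469.7 -185.5] sz x,y [108.6  88.7] yaw 0.112
w1 padM n 1600 z 0.0038 c [479.3  16.7] mean [492.3  11.5] sz x,y [107.9  89.8] yaw -0.010
w1 padL n 36 z 0.0041 c [498.5 226.1] mean [499.2 226.1] sz x,y [17.4 11.3] yaw -0.655
w1 radio n 7503 z 0.0568 c [654.2  -2.8] mean [654.4 -10.4] sz x,y [144.6 151.6] yaw 0.004
paddle none
scene tuner n 901 z 0.0309 c [ 627.8 -231. ] mean [ 632.6 -233.2] sz x,y [116.1  66.3] yaw -0.467
scene mouse n 754 z 0.0330 c [ 562.2 -392.5] mean [ 570.2 -393. ] sz x,y [105.6  58.6] yaw 0.396
scene switch n 347 z 0.0432 c [ 423.6 -366.9] mean [ 424.4 -367.2] sz x,y [57.8 60.3] yaw -0.153
scene padR n 818 z 0.0040 c [ 465.  -182.8] mean [ 466.2 -183.7] sz x,y [107.6  86.1] yaw 0.088
scene padM n 762 z 0.0038 c [476.5  15.5] mean [479.
[... 364 characters left out ...]
] mean [ 628.6 -227.7] sz x,y [113.   65.5] yaw -0.459
top mouse n 411 z 0.0327 c [ 560.4 -390.1] mean [ 557.9 -386.9] sz x,y [104.3  58.9] yaw 0.378
top switch n 181 z 0.0427 c [ 420.3 -367.1] mean [ 419.5 -369.7] sz x,y [52.9 49.5] yaw -0.041
top padR n 544 z 0.0036 c [ 464.8 -179.8] mean [ 465.1 -180.4] sz x,y [104.3  82.8] yaw 0.119
top padM n 569 z 0.0036 c [476.6  20.3] mean [477.5  20.5] sz x,y [104.6  81.1] yaw -0.019
top padL n 583 z 0.0036 c [450.1 208.4] mean [450.1 208.6] sz x,y [104.3  84.3] yaw 0.065
top radio n 1421 z 0.0568 c [653.4   0.7] mean [652.3   0.8] sz x,y [142.7 150.1] yaw 0.009
top paddle n 307 z 0.0258 c [574.1 386.6] mean [575. 382.] sz x,y [84.1 57.1] yaw -0.070
```

>>> servo_tool(commands="1 0.3 0.3 -0.3 0 0 -0.05; 1 0.6 0.6 -0.6 0 0 -0.1; 1 0.98 0.96 -0.9 0 0 -0.131; 1 0.98 0.96 -0.9 0 0 -0.131", force=25)

```text
t: 1.98
eef_pos: [0.6287, -0.2318, 0.2038]
tcp_rot: [3.141, 0.0, -0.464]
force: [1.2, -0.2, 0.4]
opening: 0.0914
grasp_force: 0.0
```

>>> servo_tool(commands="1 0 0 -0.3 0 0 0; 1 0 0 -0.6 0 0 0; 1 0 0 -1 0 0 0; 1 0 0 -1 0 0 0")

```text
t: 2.32
eef_pos: [0.6239, -0.2311, 0.098]
tcp_rot: [3.141, 0.01, -0.461]
force: [-1.3, 0.6, -2.3]
opening: 0.0913
grasp_force: 0.0
```

```bash
python3 - <<'E'
from h import *
shot('w2'); obj('w2','tuner',(.626,-.229),.022,.045); o=bot.get_obs();print(o['t'],o['eef_pos'],o['tcp_rot'],o['force'])
E
```

```text
w2 tuner n 6250 z 0.0307 c [ 626.1 -229.5] mean [ 632.9 -232.8] sz x,y [117.  66.] yaw -0.464
2.3667 [ 0.62559877 -0.23170382  0.10178313] [ 3.14101163  0.00698318 -0.4607072 ] [-0.06017333 -0.57004713  0.66196921]
```

View pics/w2.png

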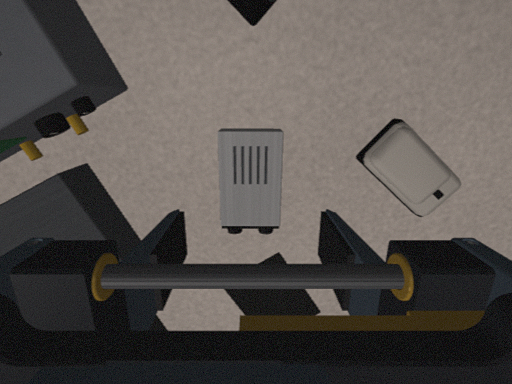

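The tuner at (250,180) lies centred between the fingers at (183..322) and lined up with them. I descend and grip.

>>> servo_tool(commands="1 0 0 -0.25 0 0 0; 1 0 0 -0.5 0 0 0; 1 0 0 -0.7 0 0 0; 1 0 0 -0.85 0 0 0; 1 0 0 -0.96 0 0 0; 1 0 0 -0.96 0 0 0; 1 0 0 -0.96 0 0 0")

```text
t: 2.95
eef_pos: [0.6292, -0.232, 0.0102]
tcp_rot: [-3.142, -0.001, -0.46]
force: [0.9, 0.1, -0.5]
opening: 0.0912
grasp_force: 0.0
```

>>> servo_tool(commands="0.4 0 0 0 0 0 0; 0.4 0 0 0 0 0 0; 0.4 0 0 0 0 0 0; 0.4 0 0 0 0 0 0; 0.4 0 0 0 0 0 0; 0.4 0 0 0 0 0 0; 0.4 0 0 0 0 0 0; 0.4 0 0 0 0 0 0")

```text
t: 3.62
eef_pos: [0.6287, -0.2315, 0.0092]
tcp_rot: [3.142, 0.0, -0.46]
force: [-0.3, -0.4, 0.1]
opening: 0.0406
grasp_force: 0.0
```

>>> servo_tool(commands="0.4 0 0 0.1 0 0 0; 0.4 0 0 0.3 0 0 0; 0.4 0 0 0.6 0 0 0; 0.4 0 0 1 0 0 0; 0.4 0 0 1 0 0 0")

```text
t: 4.03
eef_pos: [0.6325, -0.233, 0.1172]
tcp_rot: [-3.141, -0.009, -0.46]
force: [1.5, -0.7, 1.0]
opening: 0.0366
grasp_force: 0.0
```

The fingers shut past the tuner's width with no grip force, so it was missed. I look before doing anything else.

```bash
python3 - <<'E'
from h import *
shot('w3'); obj('w3','tuner',(.626,-.229),.022,.045); o=bot.get_obs();print(o['t'],o['eef_pos'],o['tcp_rot'],o['force'],o['q'],bot.grip_depth)
shot('s3','scene');obj('s3','tuner',(.626,-.229),.022,.045)
a=cv2.imread('pics/s3.png')[120:330,120:400]; b=cv2.imread('pics/w3.png');a=cv2.resize(a,(512,384)); cv2.imwrite('pics/ws3.png',cv2.resize(np.hstack([a,b]),(800,300)))
E
```

```text
w3 tuner n 5359 z 0.0307 c [ 626.3 -229.6] mean [ 632.6 -232.8] sz x,y [116.6  66.1] yaw -0.466
4.0833 [ 0.63139369 -0.2325813   0.11423759] [-3.14106993 -0.00704374 -0.45965361] [-0.04206185  0.4653416  -0.53796544] [-3.87579451e-01  4.06846114e-01  1.82236005e+00  1.79771452e-05
  9.05323399e-01  1.64285759e+00] -0.0188
s3 tuner n 924 z 0.0308 c [ 628.2 -231.4] mean [ 632.4 -232.8] sz x,y [114.9  66.8] yaw -0.465
```

View pics/ws3.png

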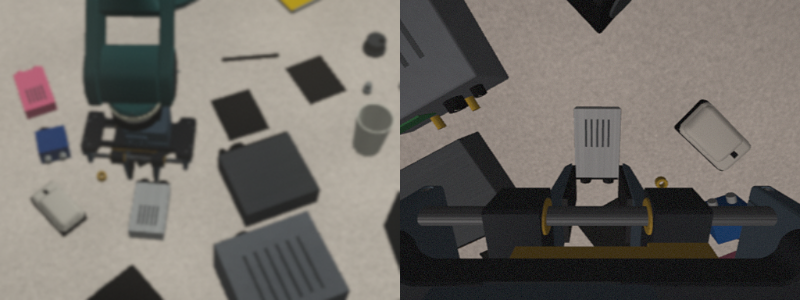

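```bash
python3 - <<'E'
from h import *
tcp=np.array([.6314,-.2326,.1142])
for n in('w3','s3','w2'):
    p,d,m=load(n);K=m['K'];T=m['world_from_camera']
    t=tcp if n!='w2' else np.array([.6256,-.2317,.1018])
    c=T[:3,:3].T@(t-T[:3,3]); uv=K@c/c[2]; print(n,uv[:2].round(1),'depth',c[2].round(3),T[:3,3].round(3))
# actual fingertips in scene: points well above table near gripper, lowest
p,d,m=load('s3');P=pts(d,m)
for lo,hi in((.08,.11),(.11,.13),(.13,.15),(.15,.17),(.17,.2)):
    k=(d>0)&(P[...,2]>lo)&(P[...,2]<hi)&(abs(P[...,0]-.6)<.2)&(abs(P[...,1]+.25)<.12)
    if k.sum(): print(lo,k.sum(),P[k].min(0).round(3),P[k].max(0).round(3),np.median(P[k],0).round(3))
p,d,m=load('w3');P=pts(d,m)
for lo,hi in((.08,.11),(.11,.13),(.13,.15),(.15,.17)):
    k=(d>0)&(P[...,2]>lo)&(P[...,2]<hi)&(abs(P[...,0]-.6)<.2)&(abs(P[...,1]+.25)<.12)
    if k.sum(): print('w',lo,k.sum(),P[k].min(0).round(3),P[k].max(0).round(3),np.median(P[k],0).round(3))
E
```

```text
w3 [252.8 212.1] depth 0.229 [ 0.706 -0.269  0.328]
s3 [222.5 248.9] depth 1.265 [ 1.267 -0.366  1.213]
w2 [252.5 211.9] depth 0.222 [ 0.701 -0.269  0.307]
0.08 262 [ 0.764 -0.369  0.08 ] [ 0.8  -0.13  0.11] [ 0.786 -0.159  0.093]
0.11 211 [ 0.768 -0.37   0.11 ] [ 0.8   -0.292  0.118] [ 0.789 -0.324  0.112]
0.13 1 [ 0.653 -0.22   0.15 ] [ 0.653 -0.22   0.15 ] [ 0.653 -0.22   0.15 ]
0.15 38 [ 0.611 -0.265  0.155] [ 0.659 -0.208  0.169] [ 0.635 -0.25   0.164]
0.17 84 [ 0.61  -0.267  0.171] [ 0.661 -0.209  0.2  ] [ 0.636 -0.251  0.186]
w 0.08 2241 [ 0.764 -0.325  0.08 ] [ 0.8  -0.13  0.11] [ 0.78  -0.152  0.091]
w 0.11 44 [ 0.765 -0.307  0.11 ] [ 0.771 -0.299  0.112] [ 0.768 -0.303  0.111]
w 0.15 405 [ 0.611 -0.265  0.156] [ 0.66  -0.209  0.17 ] [ 0.638 -0.224  0.164]
```

In the depth data the fingertips end about 41 mm above the reported TCP. I check whether that changes with the opening.

```bash
python3 - <<'E'
from h import *
R=lambda y:np.array([[np.cos(y),np.sin(y)],[-np.sin(y),np.cos(y)]])
for n,t,y in(('w1',[.5300,-.3282,.2948],-.322),('w2',[.6256,-.2317,.1018],-.4607),('w3',[.6314,-.2326,.1142],-.4597)):
    p,d,m=load(n);P=pts(d,m); Q=P-np.array(t); Q[...,:2]=Q[...,:2]@R(y).T
    k=(d>0)&(Q[...,2]>-.03)&(Q[...,2]<.1)&(abs(Q[...,0])<.025)&(abs(Q[...,1])<.075)
    for s in(-1,1):
        q=Q[k&(Q[...,1]*s>0)]
        if len(q):
            b=q[q[:,2]<q[:,2].min()+.012]
            print(n,s,len(q),'zmin %.4f'%np.percentile(q[:,2],1),'x',b[:,0].min().round(4),b[:,0].max().round(4),'y',b[:,1].min().round(4),b[:,1].max().round(4))
E
```

```text
w1 -1 2422 zmin 0.0402 x -0.0151 0.0187 y -0.0532 -0.0445
w1 1 2429 zmin 0.0403 x -0.0158 0.0186 y 0.046 0.0545
w2 -1 2627 zmin 0.0366 x -0.0165 0.0172 y -0.0539 -0.0452
w2 1 2657 zmin 0.0365 x -0.0175 0.0172 y 0.0454 0.054
w3 -1 1517 zmin 0.0435 x -0.0143 0.0192 y -0.0271 -0.0179
w3 1 1516 zmin 0.0435 x -0.0146 0.0193 y 0.0185 0.0277
```

The offset is constant: the real tips sit 40 mm above the reported TCP, and xy is right. From here, tip z = reported z + 0.040. I retry the tuner.

>>> servo_tool(commands="1 0 0 0 0 0 0; 1 0 0 0 0 0 0; 1 0 0 0 0 0 0; 1 0 0 0 0 0 0; 1 0 0 0 0 0 0; 1 0 0 -0.3 0 0 0; 1 0 0 -0.6 0 0 0; 1 0 0 -0.85 0 0 0; 1 0 0 -1 0 0 0; 1 0 0 -1 0 0 0")

```text
t: 4.97
eef_pos: [0.6266, -0.2307, 0.0058]
tcp_rot: [3.141, 0.005, -0.46]
force: [-0.6, -0.7, 0.2]
opening: 0.0912
grasp_force: 0.0
```

>>> servo_tool(commands="1 0 0 0 0 0 0; 1 0 0 -0.1 0 0 0; 1 0 0 -0.2 0 0 0; 1 0 0 -0.3 0 0 0; 1 0 0 -0.36 0 0 0; 1 0 0 -0.4 0 0 0; 1 0 0 -0.4 0 0 0; 1 0 0 -0.4 0 0 0")

```text
t: 5.63
eef_pos: [0.6287, -0.2315, -0.0309]
tcp_rot: [3.142, 0.0, -0.46]
force: [-0.7, -0.5, 0.3]
opening: 0.0914
grasp_force: 0.0
```

>>> servo_tool(commands="0.5 0 0 0 0 0 0; 0.5 0 0 0 0 0 0; 0.5 0 0 0 0 0 0; 0.5 0 0 0 0 0 0; 0.5 0 0 0 0 0 0; 0.5 0 0 0 0 0 0; 0.5 0 0 0 0 0 0; 0.5 0 0 0 0 0 0")

```text
t: 6.3
eef_pos: [0.6289, -0.2316, -0.0305]
tcp_rot: [-3.142, -0.0, -0.46]
force: [-1.8, 1.2, 6.3]
opening: 0.0655
grasp_force: 25.0
```

>>> servo_tool(commands="0.5 0 0 0.1 0 0 0; 0.5 0 0 0.3 0 0 0; 0.5 0 0 0.6 0 0 0; 0.5 0 0 1 0 0 0; 0.5 0 0 1 0 0 0")

```text
t: 6.72
eef_pos: [0.6323, -0.233, 0.0764]
tcp_rot: [-3.141, -0.008, -0.46]
force: [2.7, -2.1, -1.9]
opening: 0.0659
grasp_force: 25.0
```

>>> servo_tool(commands="0.5 0 0.1 0.2 0 0 0.1; 0.5 0 0.3 0.4 0 0 0.2; 0.5 0 0.6 0.6 0 0 0.3; 0.5 0 0.8 0.8 0 0 0.4; 0.5 0 0.9 0.8 0 0 0.439; 0.5 0 0.9 0.8 0 0 0.439; 0.5 0 0.9 0.8 0 0 0.439; 0.5 0 0.9 0.8 0 0 0.439")

```text
t: 7.38
eef_pos: [0.6282, -0.1419, 0.1485]
tcp_rot: [-3.141, 0.001, -0.002]
force: [0.2, 0.1, -3.7]
opening: 0.0657
grasp_force: 25.0
```

```bash
python3 - <<'E'
from h import *
o=bot.get_obs();print(o['t'],o['eef_pos'],o['tcp_rot'],o['force'],o['opening'],o['grasp_force'])
shot('w4'); obj('w4','radio',(.654,-.003),.05,.065,.13)
obj('w4','heldtuner',(.65,-.141),.12,.20)
p,d,m=load('w4');P=pts(d,m)
# radio lid edges: rear & sides, per-slice
k=(d>0)&(P[...,2]>.05)&(P[...,2]<.063)&(abs(P[...,0]-.654)<.09)&(abs(P[...,1])<.1)
q=P[k]
for y in(-.06,-.03,0,.03,.06):
    s=q[abs(q[:,1]-y)<.004]; print('y',y,s[:,0].min().round(4) if len(s) else 0,s[:,0].max().round(4) if len(s) else 0)
for x in(.6,.63,.66,.69,.71):
    s=q[abs(q[:,0]-x)<.004]; print('x',x,s[:,1].min().round(4) if len(s) else 0,s[:,1].max().round(4) if len(s) else 0)
E
```

```text
7.3833 [ 0.6281715  -0.14191813  0.14851981] [-3.14145917e+00  1.13653440e-03 -1.51386063e-03] [ 0.22181596  0.14108106 -3.66928709] 0.06571455629123836 24.99558985233307
w4 radio n 16800 z 0.0568 c [653.8  -1.8] mean [660.8  -2. ] sz x,y [144.6 150.7] yaw -0.002
w4 heldtuner n 495 z 0.1916 c [ 683.3 -142.1] mean [ 683.4 -142.2] sz x,y [ 0.6 63.8] yaw -0.004
y -0.06 0.584 0.726
y -0.03 0.5721 0.7261
y 0 0.5815 0.7261
y 0.03 0.5818 0.7262
y 0.06 0.5829 0.7262
x 0.6 -0.0759 0.0728
x 0.63 -0.0755 0.0727
x 0.66 -0.0772 0.0722
x 0.69 -0.0769 0.0726
x 0.71 -0.0772 0.0726
```

View pics/w4.png

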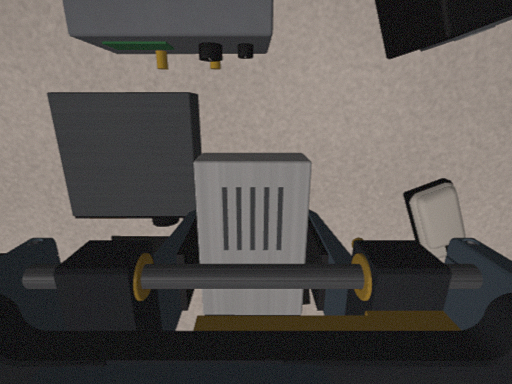

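The radio lid fills (50..200, 93..218) and the tuner is held squarely at (252,235). The radio centre is about (0.655, -0.002), yaw 0, and the tuner's origin is at the TCP. I carry it over.

>>> servo_tool(commands="0.5 0.05 0.2 0 0 0 0; 0.5 0.1 0.5 0 0 0 0; 0.5 0.13 0.7 0 0 0 0; 0.5 0.13 0.7 0 0 0 0")

```text
t: 7.77
eef_pos: [0.6418, -0.0694, 0.1485]
tcp_rot: [-3.141, 0.001, 0.0]
force: [0.1, -0.4, -3.5]
opening: 0.0661
grasp_force: 25.0
```

>>> servo_tool(commands="0.5 0.05 0.3 0 0 0 0; 0.5 0.1 0.5 0 0 0 0; 0.5 0.13 0.65 -0.1 0 0 0; 0.5 0.134 0.69 -0.3 0 0 0; 0.5 0.134 0.69 -0.6 0 0 0; 0.5 0.134 0.69 -0.9 0 0 0; 0.5 0.134 0.69 -0.9 0 0 0; 0.5 0.134 0.69 -0.9 0 0 0")

```text
t: 8.43
eef_pos: [0.6537, -0.003, 0.0574]
tcp_rot: [-3.142, 0.004, -0.001]
force: [-0.0, 0.2, -3.3]
opening: 0.0656
grasp_force: 25.0
```

>>> servo_tool(commands="0.5 0 0 -0.08 0 0 0; 0.5 0 0 -0.16 0 0 0; 0.5 0 0 -0.23 0 0 0; 0.5 0 0 -0.28 0 0 0; 0.5 0 0 -0.31 0 0 0; 0.5 0 0 -0.32 0 0 0; 0.5 0 0 -0.32 0 0 0; 0.5 0 0 -0.32 0 0 0")

```text
t: 9.1
eef_pos: [0.6554, -0.0025, 0.0275]
tcp_rot: [3.142, -0.0, 0.0]
force: [0.1, 0.5, -3.1]
opening: 0.0661
grasp_force: 25.0
```

>>> servo_tool(commands="0.5 0 0 -0.01 0 0 0; 0.5 0 0 -0.015 0 0 0; 0.5 0 0 -0.015 0 0 0")

```text
t: 9.35
eef_pos: [0.6552, -0.0025, 0.0258]
tcp_rot: [3.142, -0.0, 0.0]
force: [-0.5, 0.1, -3.4]
opening: 0.0657
grasp_force: 25.0
```

>>> servo_tool(commands="0.5 0 0 -0.005 0 0 0; 0.5 0 0 -0.01 0 0 0; 0.5 0 0 -0.01 0 0 0")

```text
t: 9.6
eef_pos: [0.6553, -0.0025, 0.0255]
tcp_rot: [-3.142, 0.0, 0.0]
force: [-4.7, -0.5, 8.6]
opening: 0.0659
grasp_force: 25.0
```

Contact is made at +8.6 N. I release, retreat upward and look, while measuring the paddle side too.

>>> servo_tool(commands="0.7 0 0 0 0 0 0; 0.9 0 0 0 0 0 0; 1 0 0 0 0 0 0; 1 0 0 0 0 0 0; 1 0 0 0 0 0 0; 1 0 0 0.2 0 0 0; 1 0 0 0.5 0 0 0; 1 0 0 0.8 0 0 0; 1 0 0 1 0 0 0; 1 0 0 1 0 0 0")

```text
t: 10.43
eef_pos: [0.6578, -0.0026, 0.1294]
tcp_rot: [3.141, -0.006, 0.0]
force: [0.3, -0.1, 0.9]
opening: 0.0911
grasp_force: 0.0
```

>>> servo_tool(commands="1 -0.3 -0.3 0.2 0 0 0; 1 -0.6 -0.6 0.5 0 0 0; 1 -0.9 -0.9 0.8 0 0 0; 1 -0.9 -0.9 0.8 0 0 0; 1 -0.9 -0.9 0.8 0 0 0; 1 -0.9 -0.9 0.8 0 0 0")

```text
t: 10.93
eef_pos: [0.5651, -0.0931, 0.2051]
tcp_rot: [3.141, -0.001, -0.001]
force: [1.1, -0.7, -0.4]
opening: 0.0911
grasp_force: 0.0
```

```bash
python3 - <<'E'
from h import *
o=bot.get_obs();print(o['t'],o['eef_pos'],o['tcp_rot'],o['force'],o['opening'])
shot('w5'); obj('w5','tuner',(.655,-.002),.078,.1,.1); obj('w5','radio',(.655,-.002),.05,.065,.13)
obj('w5','padM',(.477,.017),-.01,.012,.09,70)
obj('w5','switch',(.421,-.365),.036,.055)
p,d,m=load('w5');P=pts(d,m);k=(P[...,2]>.05)&(P[...,2]<.063)&(abs(P[...,1])<.06)&(P[...,0]<.8)&(d>0);print('radio rear',P[k][:,0].max())
E
```

```text
10.9333 [ 0.56511956 -0.0931491   0.20512357] [ 3.14137728e+00 -1.41113010e-03 -1.49146179e-03] [ 1.0804764  -0.68255445 -0.41567827] 0.09114199093053767
w5 tuner n 5840 z 0.0868 c [651.5  -2.9] mean [658.2  -3.8] sz x,y [116.3  66.4] yaw 0.000
w5 radio n 8166 z 0.0568 c [654.  -2.] mean [659.7  -6.3] sz x,y [143.8 150. ] yaw 0.000
w5 padM n 2449 z 0.0037 c [479.3  17.5] mean [490.6   9.7] sz x,y [108.7  88.4] yaw -0.011
switch none
radio rear 0.7258911717355128
```

The tuner is on the lid within 1 mm, yaw 0.000. The switch box is next.

>>> servo_tool(commands="1 -0.2 -0.3 0 0 0 0; 1 -0.4 -0.7 0 0 0 0; 1 -0.47 -0.92 0 0 0 0")

```text
t: 11.23
eef_pos: [0.5168, -0.1851, 0.2031]
tcp_rot: [-3.141, 0.002, 0.002]
force: [0.4, 0.6, 0.2]
opening: 0.0913
grasp_force: 0.0
```

>>> servo_tool(commands="1 -0.2 -0.3 0 0 0 0; 1 -0.4 -0.7 0 0 0 0; 1 -0.47 -0.92 0 0 0 0")

```text
t: 11.48
eef_pos: [0.4697, -0.2777, 0.2032]
tcp_rot: [-3.141, 0.002, 0.001]
force: [0.0, 0.5, 0.0]
opening: 0.0913
grasp_force: 0.0
```

>>> servo_tool(commands="1 -0.2 -0.3 0 0 0 0; 1 -0.4 -0.7 -0.2 0 0 -0.05; 1 -0.47 -0.91 -0.5 0 0 -0.091; 1 -0.47 -0.91 -0.5 0 0 -0.091; 1 -0.47 -0.91 -0.5 0 0 -0.091; 1 -0.47 -0.91 -0.5 0 0 -0.091; 1 -0.47 -0.91 -0.5 0 0 -0.091")

```text
t: 12.07
eef_pos: [0.4252, -0.3668, 0.1551]
tcp_rot: [3.142, -0.0, -0.093]
force: [-0.1, 0.3, 0.6]
opening: 0.0909
grasp_force: 0.0
```

```bash
python3 - <<'E'
from h import *
o=bot.get_obs();print(o['t'],o['eef_pos'],o['tcp_rot'],o['force'],o['opening'])
shot('w6'); obj('w6','switch',(.421,-.365),.036,.055);obj('w6','mouse',(.561,-.390),.012,.045);obj('w6','padR',(.467,-.182),-.01,.012,.09,70)
E
```

```text
12.0667 [ 0.42524131 -0.36676935  0.15510567] [ 3.14151916e+00 -3.79065458e-04 -9.34670895e-02] [-0.14720926  0.33536643  0.58583282] 0.09091283909847032
w6 switch n 2135 z 0.0427 c [ 423.4 -366.8] mean [ 424.5 -367. ] sz x,y [54.4 60.1] yaw -0.097
w6 mouse n 4917 z 0.0345 c [ 561.6 -392.5] mean [ 561.6 -391.2] sz x,y [104.9  57.9] yaw 0.389
w6 padR n 5356 z 0.0038 c [ 466.2 -181.5] mean [ 468.8 -181.7] sz x,y [109.2  90. ] yaw 0.114
```

View pics/w6.png

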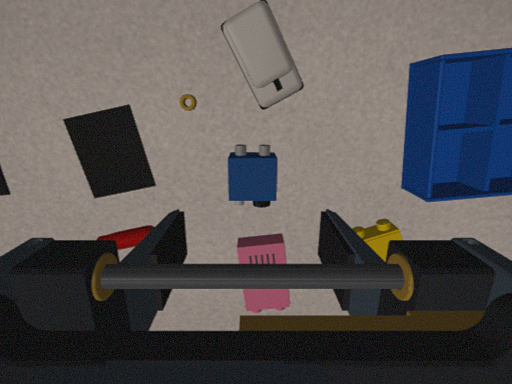

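The switch box at (252,177) lies centred between the fingers, with its knobs toward the robot. I descend and grip.

>>> servo_tool(commands="1 0 0 -0.3 0 0 0; 1 0 0 -0.6 0 0 0; 1 0 0 -1 0 0 0; 1 0 0 -1 0 0 0; 1 0 0 -1 0 0 0")

```text
t: 12.53
eef_pos: [0.424, -0.3663, 0.0545]
tcp_rot: [-3.14, 0.002, -0.094]
force: [-0.6, 0.0, 0.1]
opening: 0.091
grasp_force: 0.0
```

>>> servo_tool(commands="1 0 0 -0.2 0 0 0; 1 0 0 -0.4 0 0 0; 1 0 0 -0.6 0 0 0; 1 0 0 -0.75 0 0 0; 1 0 0 -0.8 0 0 0; 1 0 0 -0.8 0 0 0; 1 0 0 -0.8 0 0 0; 1 0 0 -0.8 0 0 0")

```text
t: 13.2
eef_pos: [0.4252, -0.3684, -0.0234]
tcp_rot: [3.14, -0.002, -0.095]
force: [0.3, -0.4, -1.1]
opening: 0.0912
grasp_force: 0.0
```

>>> servo_tool(commands="0.5 0 0 0 0 0 0; 0.5 0 0 0 0 0 0; 0.5 0 0 0 0 0 0; 0.5 0 0 0 0 0 0; 0.5 0 0 0 0 0 0; 0.5 0 0 0 0 0 0; 0.5 0 0 0 0 0 0; 0.5 0 0 0 0 0 0")

```text
t: 13.87
eef_pos: [0.4241, -0.3675, -0.0252]
tcp_rot: [-3.141, 0.0, -0.095]
force: [-1.0, 2.4, 4.9]
opening: 0.0598
grasp_force: 25.0
```

>>> servo_tool(commands="0.5 0 0 0.1 0 0 0; 0.5 0 0 0.3 0 0 0; 0.5 0 0 0.6 0 0 0; 0.5 0 0 1 0 0 0; 0.5 0 0 1 0 0 0; 0.5 0 0 1 0 0 0")

```text
t: 14.37
eef_pos: [0.4251, -0.3685, 0.077]
tcp_rot: [3.139, -0.003, -0.095]
force: [-0.2, 0.1, -3.1]
opening: 0.0601
grasp_force: 25.0
```

>>> servo_tool(commands="0.5 0.1 0.2 0.3 0 0 0.03; 0.5 0.3 0.5 0.6 0 0 0.06; 0.5 0.58 0.91 0.86 0 0 0.091; 0.5 0.58 0.91 0.86 0 0 0.091")

```text
t: 14.7
eef_pos: [0.4836, -0.2744, 0.1621]
tcp_rot: [3.142, -0.001, 0.002]
force: [-0.3, -0.4, -3.0]
opening: 0.0598
grasp_force: 25.0
```

>>> servo_tool(commands="0.5 0.2 0.3 0 0 0 0; 0.5 0.4 0.6 0 0 0 0; 0.5 0.58 0.91 0 0 0 0; 0.5 0.58 0.91 0 0 0 0")

```text
t: 15.03
eef_pos: [0.5415, -0.1812, 0.1594]
tcp_rot: [-3.14, 0.001, 0.003]
force: [-0.6, 0.1, -3.2]
opening: 0.0599
grasp_force: 25.0
```

>>> servo_tool(commands="0.5 0.2 0.3 0 0 0 0; 0.5 0.4 0.6 0 0 0 0; 0.5 0.58 0.91 0 0 0 0; 0.5 0.58 0.91 0 0 0 0")

```text
t: 15.37
eef_pos: [0.5996, -0.0906, 0.1593]
tcp_rot: [-3.141, 0.001, 0.003]
force: [-1.0, -0.6, -2.6]
opening: 0.06
grasp_force: 25.0
```

>>> servo_tool(commands="0.5 0.2 0.3 0 0 0 0; 0.5 0.4 0.6 0 0 0 0; 0.5 0.575 0.91 0 0 0 0; 0.5 0.575 0.912 0 0 0 0; 0.5 0.575 0.912 0 0 0 0; 0.5 0.575 0.912 0 0 0 0")

```text
t: 15.87
eef_pos: [0.6546, -0.0035, 0.1593]
tcp_rot: [3.142, 0.002, 0.001]
force: [-0.0, -0.8, -2.7]
opening: 0.0601
grasp_force: 25.0
```

```bash
python3 - <<'E'
from h import *
o=bot.get_obs();print(o['t'],o['eef_pos'],o['tcp_rot'],o['force'],o['opening'])
shot('w7'); z=o['eef_pos'][2]; obj('w7','heldbox',(.655,-.003),z+.055,z+.075,.05); obj('w7','tuner',(.655,-.002),.078,.1,.1)
shot('s7','scene');obj('s7','heldbox',(.655,-.003),z+.055,z+.075,.05)
E
```

```text
15.8667 [ 0.65457242 -0.00352012  0.15926302] [3.14154716e+00 2.36895203e-03 5.13603930e-04] [-0.01334091 -0.81603893 -2.71176308] 0.060087555344725464
w7 heldbox n 6493 z 0.2270 c [665.3  -3.7] mean [667.8  -3.6] sz x,y [32.6 80.4] yaw -0.003
w7 tuner n 3259 z 0.0868 c [679.6  -2.7] mean [684.1  -2.8] sz x,y [61.9 66. ] yaw -0.002
s7 heldbox n 312 z 0.2270 c [664.9  -3.8] mean [669.2  -2.8] sz x,y [33.9 62.8] yaw 0.016
```

>>> servo_tool(commands="0.5 0 0 -0.2 0 0 0; 0.5 0 0 -0.45 0 0 0; 0.5 0 0 -0.65 0 0 0; 0.5 0 0 -0.8 0 0 0; 0.5 0 0 -0.9 0 0 0; 0.5 0 0 -0.95 0 0 0; 0.5 0 0 -0.97 0 0 0; 0.5 0 0 -0.97 0 0 0; 0.5 0 0 -0.97 0 0 0")

```text
t: 16.72
eef_pos: [0.6563, -0.0034, 0.0647]
tcp_rot: [3.142, -0.001, 0.0]
force: [0.2, -0.9, -1.9]
opening: 0.0597
grasp_force: 25.0
```

>>> servo_tool(commands="0.5 0 0 -0.01 0 0 0; 0.5 0 0 -0.02 0 0 0; 0.5 0 0 -0.025 0 0 0; 0.5 0 0 -0.025 0 0 0")

```text
t: 17.05
eef_pos: [0.6557, -0.0033, 0.0614]
tcp_rot: [3.142, -0.0, 0.0]
force: [-0.3, 0.1, -2.9]
opening: 0.0597
grasp_force: 25.0
```

>>> servo_tool(commands="0.5 0 0 -0.005 0 0 0; 0.5 0 0 -0.01 0 0 0; 0.5 0 0 -0.01 0 0 0")

```text
t: 17.3
eef_pos: [0.6558, -0.0033, 0.0608]
tcp_rot: [-3.142, -0.0, 0.0]
force: [-3.5, 0.5, 6.6]
opening: 0.0602
grasp_force: 25.0
```

>>> servo_tool(commands="0.7 0 0 0 0 0 0; 0.9 0 0 0 0 0 0; 1 0 0 0 0 0 0; 1 0 0 0 0 0 0; 1 0 0 0 0 0 0; 1 0 0 0.2 0 0 0; 1 0 0 0.5 0 0 0; 1 0 0 0.8 0 0 0; 1 0 0 1 0 0 0; 1 0 0 1 0 0 0")

```text
t: 18.13
eef_pos: [0.6582, -0.0034, 0.165]
tcp_rot: [3.141, -0.006, 0.0]
force: [1.0, -0.8, -0.3]
opening: 0.091
grasp_force: 0.0
```

>>> servo_tool(commands="1 -0.3 0.3 0.2 0 0 0; 1 -0.6 0.6 0.5 0 0 0; 1 -0.9 0.9 0.6 0 0 0; 1 -0.9 0.9 0.6 0 0 0; 1 -0.9 0.9 0.6 0 0 0; 1 -0.9 0.9 0.6 0 0 0")

```text
t: 18.63
eef_pos: [0.5655, 0.0871, 0.2202]
tcp_rot: [3.142, -0.001, 0.001]
force: [0.9, 0.2, -0.7]
opening: 0.0912
grasp_force: 0.0
```

```bash
python3 - <<'E'
from h import *
o=bot.get_obs();print(o['t'],o['eef_pos'],o['tcp_rot'],o['force'],o['opening'])
shot('w8'); obj('w8','box',(.655,-.003),.12,.14,.06); obj('w8','tuner',(.655,-.002),.078,.1,.1)
obj('w8','padM',(.477,.017),-.01,.012,.09,70);obj('w8','padL',(.451,.207),-.01,.012,.09,70)
obj('w8','paddlebase',(.565,.382),.012,.03,.08);obj('w8','tumbler',(.641,.228),.08,.11,.08)
E
```

```text
18.6333 [0.56545483 0.08709314 0.22016426] [ 3.14153870e+00 -5.10374410e-04  1.35314094e-03] [ 0.9150325   0.15152783 -0.67779053] 0.09116124687594523
w8 box n 3182 z 0.1287 c [654.6  -3.4] mean [655.4  -2.5] sz x,y [54.2 60.4] yaw -0.000
w8 tuner n 2047 z 0.0866 c [652.2  -1.9] mean [661.1   6.6] sz x,y [116.6  65.3] yaw -0.006
w8 padM n 3199 z 0.0037 c [479.1  16.6] mean [480.8  17.7] sz x,y [108.9  90.8] yaw 0.001
w8 padL n 1792 z 0.0037 c [453.1 207.1] mean [466.4 197.2] sz x,y [108.6  88.2] yaw 0.069
w8 paddlebase n 1228 z 0.0226 c [578.8 383.4] mean [584.1 370.3] sz x,y [79.6 55.9] yaw -0.126
w8 tumbler n 823 z 0.0921 c [639.5 229. ] mean [642.2 240.5] sz x,y [65.1 70.1] yaw -0.618
```

View pics/w8.png

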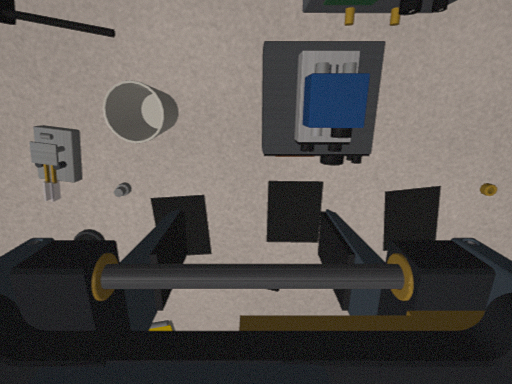

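The stack looks right: the switch box at (336,100) sits on the tuner, which sits on the radio. The paddle is at (57,155) and the tumbler at (135,110). I go over the paddle, staying high past the tumbler.

>>> servo_tool(commands="1 0 0.3 0 0 0 0; 1 0 0.6 0 0 0 0; 1 0 0.98 0 0 0 0", force=40)

```text
t: 18.93
eef_pos: [0.5663, 0.184, 0.2192]
tcp_rot: [3.141, 0.001, -0.003]
force: [-0.6, 0.4, -0.3]
opening: 0.0909
grasp_force: 0.0
```

>>> servo_tool(commands="1 0 0.3 0 0 0 -0.05; 1 0 0.6 0 0 0 -0.1; 1 0 0.98 0 0 0 -0.1")

```text
t: 19.18
eef_pos: [0.5662, 0.2827, 0.219]
tcp_rot: [3.141, 0.001, -0.11]
force: [0.4, -0.3, -0.3]
opening: 0.0911
grasp_force: 0.0
```

>>> servo_tool(commands="1 0.1 0.3 0 0 0 0; 1 0.13 0.6 -0.2 0 0 0; 1 0.13 1 -0.5 0 0 0; 1 0.13 1 -0.5 0 0 0; 1 0.13 1 -0.5 0 0 0; 1 0.13 1 -0.5 0 0 0; 1 0.13 1 -0.5 0 0 0")

```text
t: 19.77
eef_pos: [0.5795, 0.3815, 0.1707]
tcp_rot: [-3.142, -0.0, -0.106]
force: [0.2, -0.5, -1.0]
opening: 0.091
grasp_force: 0.0
```

```bash
python3 - <<'E'
from h import *
o=bot.get_obs();print(o['t'],o['eef_pos'],o['tcp_rot'],o['force'],o['opening'])
shot('w9'); 
for lo,hi in((.012,.03),(.017,.026),(.014,.05)): obj('w9','paddlebase',(.575,.382),lo,hi,.08)
obj('w9','dial',(.422,.367),.02,.045,.06); obj('w9','padL',(.451,.207),-.01,.012,.09,70);obj('w9','tumbler',(.641,.228),.08,.11,.08)
E
```

```text
19.7667 [0.5794888  0.38148202 0.17071048] [-3.14152150e+00 -4.21347373e-04 -1.05765038e-01] [ 0.24238331 -0.49567988 -0.98458297] 0.09100958914718578
w9 paddlebase n 1412 z 0.0227 c [578.4 384.2] mean [583.8 383.4] sz x,y [80.1 55.3] yaw -0.128
w9 paddlebase n 1400 z 0.0227 c [578.4 384.2] mean [583.5 383.6] sz x,y [80.1 55.3] yaw -0.128
w9 paddlebase n 2407 z 0.0233 c [578.4 384.2] mean [582.1 383.9] sz x,y [80.1 55.3] yaw -0.128
w9 dial n 55 z 0.0276 c [442.7 365.3] mean [442.7 365.5] sz x,y [ 2.7 15.6] yaw -0.058
w9 padL n 2186 z 0.0036 c [463.5 208.6] mean [475.  203.7] sz x,y [87.5 88.7] yaw 0.062
w9 tumbler n 1423 z 0.0918 c [642.7 227.1] mean [641.8 218.1] sz x,y [69.1 71.5] yaw -0.724
```

View pics/w9.png

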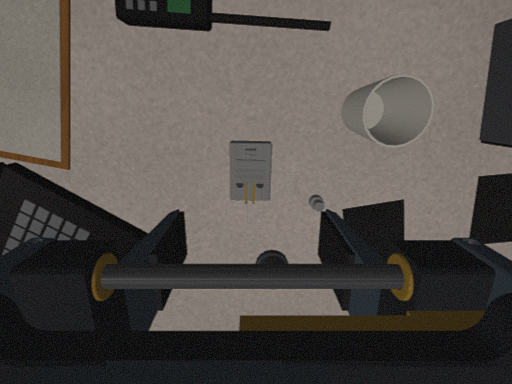

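The paddle at (251,170) lies between the fingers. The screw at (316,203) and the tumbler at (390,110) are clear. I descend and grip at 40 N.

>>> servo_tool(commands="1 0 0 -0.3 0 0 0; 1 0 0.012 -0.6 0 0 -0.022; 1 0 0.012 -1 0 0 -0.022; 1 0 0.012 -1 0 0 -0.022; 1 0 0.012 -1 0 0 -0.022")

```text
t: 20.23
eef_pos: [0.5782, 0.3825, 0.07]
tcp_rot: [3.14, 0.002, -0.129]
force: [0.4, -0.2, -0.2]
opening: 0.0913
grasp_force: 0.0
```

>>> servo_tool(commands="1 0 0 -0.2 0 0 0; 1 0 0 -0.4 0 0 0; 1 0 0 -0.6 0 0 0; 1 0 0 -0.8 0 0 0; 1 0 0 -0.9 0 0 0; 1 0 0 -0.97 0 0 0; 1 0 0 -1 0 0 0; 1 0 0 -1 0 0 0; 1 0 0 -1 0 0 0")

```text
t: 20.98
eef_pos: [0.5794, 0.3843, -0.0284]
tcp_rot: [-3.141, -0.001, -0.128]
force: [-0.1, 0.5, 0.1]
opening: 0.0917
grasp_force: 0.0
```

>>> servo_tool(commands="1 0 0 -0.02 0 0 0; 1 0 0 -0.04 0 0 0; 0.4 0 0 -0.04 0 0 0; 0.4 0 0 -0.04 0 0 0; 0.4 0 0 -0.04 0 0 0; 0.4 0 0 -0.04 0 0 0; 0.4 0 0 -0.04 0 0 0; 0.4 0 0 -0.04 0 0 0; 0.4 0 0 -0.04 0 0 0; 0.4 0 0 -0.04 0 0 0")

```text
t: 21.82
eef_pos: [0.5787, 0.3839, -0.0337]
tcp_rot: [-3.141, -0.0, -0.128]
force: [0.0, 0.5, -0.1]
opening: 0.056
grasp_force: 40.0
```

>>> servo_tool(commands="0.4 0 0 0.1 0 0 0; 0.4 0 0 0.3 0 0 0; 0.4 0 0 0.6 0 0 0; 0.4 0 0 0.7 0 0 0; 0.4 0 0 0.7 0 0 0; 0.4 0 0 0.7 0 0 0")

```text
t: 22.32
eef_pos: [0.5785, 0.3838, 0.0361]
tcp_rot: [-3.141, -0.0, -0.128]
force: [0.5, 0.5, -6.5]
opening: 0.0558
grasp_force: 40.0
```

>>> servo_tool(commands="0.4 -0.1 -0.15 0 0 0 0.05; 0.4 -0.25 -0.4 0 0 0 0.1; 0.4 -0.4 -0.65 0 0 0 0.15; 0.4 -0.6 -0.9 0 0 0 0.188; 0.4 -0.6 -0.9 0 0 0 0.188")

```text
t: 22.73
eef_pos: [0.5129, 0.2892, 0.0333]
tcp_rot: [3.138, 0.007, 0.071]
force: [0.2, -0.4, -6.9]
opening: 0.056
grasp_force: 40.0
```

>>> servo_tool(commands="0.4 -0.2 -0.3 0 0 0 0; 0.4 -0.4 -0.6 0 0 0 0; 0.4 -0.6 -0.8 0 0 0 0; 0.4 -0.655 -0.872 0 0 0 0; 0.4 -0.655 -0.872 0 0 0 0; 0.4 -0.655 -0.872 0 0 0 0; 0.4 -0.655 -0.872 0 0 0 0")

```text
t: 23.32
eef_pos: [0.4538, 0.2072, 0.0359]
tcp_rot: [-3.141, -0.0, 0.069]
force: [1.2, 0.4, -5.4]
opening: 0.0562
grasp_force: 40.0
```

```bash
python3 - <<'E'
from h import *
o=bot.get_obs();print(o['t'],o['eef_pos'],o['tcp_rot'],o['force'],o['opening'])
shot('w10'); obj('w10','padL',(.453,.207),-.01,.012,.09,70); obj('w10','padM',(.477,.017),-.01,.012,.09,70);obj('w10','tumbler',(.641,.228),.08,.11,.08)
z=o['eef_pos'][2];obj('w10','paddle',(.453,.207),z+.05,z+.064,.07)
p,d,m=load('w10');P=pts(d,m)
k=(d>0)&(P[...,2]<.012)&(p.max(-1)<70)&(np.hypot(P[...,0]-.453,P[...,1]-.207)<.09); q=P[k]
print(len(q),q[:,:2].min(0).round(4),q[:,:2].max(0).round(4))
E
```

```text
23.3167 [0.45379031 0.2071921  0.03592661] [-3.14148515e+00 -2.17897215e-04  6.91702276e-02] [ 1.20886394  0.41086604 -5.41212241] 0.05615592702900028
w10 padL n 3476 z 0.0038 c [488.8 210.2] mean [490.9 210.5] sz x,y [36.1 88.7] yaw 0.075
w10 padM n 10515 z 0.0037 c [478.2  17.9] mean [481.7  20.4] sz x,y [109.8  90.6] yaw -0.009
tumbler none
w10 paddle n 4996 z 0.0924 c [467.4 208. ] mean [475.3 208.6] sz x,y [52.5 74.1] yaw 0.063
3545 [0.442  0.1622] [0.5092 0.2552]
```

View pics/w10.png

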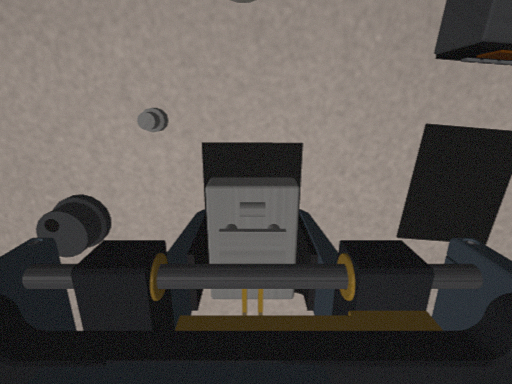

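The paddle at (252,235) is held level over the left pad. The pad's far edge at row 143 puts the pad centre at (0.4525, 0.207). I lower.

>>> servo_tool(commands="0.4 -0.01 0 -0.15 0 0 0; 0.4 -0.01 0 -0.3 0 0 0; 0.4 -0.01 0 -0.45 0 0 0; 0.4 -0.01 0 -0.55 0 0 0; 0.4 -0.01 0 -0.6 0 0 0; 0.4 -0.01 0 -0.63 0 0 0; 0.4 -0.01 0 -0.65 0 0 0; 0.4 -0.01 0 -0.65 0 0 0; 0.4 -0.01 0 -0.65 0 0 0")

```text
t: 24.12
eef_pos: [0.4526, 0.2068, -0.0283]
tcp_rot: [-3.141, -0.001, 0.069]
force: [0.3, -0.3, -6.4]
opening: 0.0554
grasp_force: 40.0
```

>>> servo_tool(commands="0.4 0 0 -0.005 0 0 0; 0.4 0 0 -0.01 0 0 0; 0.4 0 0 -0.01 0 0 0")

```text
t: 24.37
eef_pos: [0.4523, 0.2067, -0.0295]
tcp_rot: [-3.141, -0.0, 0.069]
force: [0.1, -0.3, -5.8]
opening: 0.0558
grasp_force: 40.0
```

>>> servo_tool(commands="0.4 0 0 -0.007 0 0 0; 0.4 0 0 -0.013 0 0 0; 0.4 0 0 -0.013 0 0 0; 0.4 0 0 -0.013 0 0 0")

```text
t: 24.7
eef_pos: [0.4522, 0.2067, -0.0308]
tcp_rot: [-3.142, -0.0, 0.069]
force: [-3.2, -1.7, 6.3]
opening: 0.0553
grasp_force: 40.0
```

>>> servo_tool(commands="0.6 0 0 0 0 0 0; 0.8 0 0 0 0 0 0; 1 0 0 0 0 0 0; 1 0 0 0 0 0 0; 1 0 0 0 0 0 0; 1 0 0 0.1 0 0 0; 1 0 0 0.3 0 0 0; 1 0 0 0.6 0 0 0; 1 0 0 1 0 0 0; 1 0 0 1 0 0 0", force=20)

```text
t: 25.53
eef_pos: [0.4556, 0.2081, 0.0756]
tcp_rot: [-3.139, -0.008, 0.069]
force: [2.9, 0.0, 0.4]
opening: 0.0914
grasp_force: 0.0
```

>>> servo_tool(commands="1 0 0.2 0.3 0 0 0; 1 -0.1 0.5 0.6 0 0 -0.03; 1 -0.12 0.8 0.8 0 0 -0.066; 1 -0.12 0.8 0.8 0 0 -0.066")

```text
t: 25.87
eef_pos: [0.4422, 0.2915, 0.1545]
tcp_rot: [-3.137, -0.007, -0.001]
force: [1.4, 0.7, 0.3]
opening: 0.0911
grasp_force: 0.0
```

>>> servo_tool(commands="1 -0.05 0.3 0 0 0 0; 1 -0.1 0.6 0 0 0 0; 1 -0.12 0.8 0 0 0 0; 1 -0.12 0.8 0 0 0 0; 1 -0.12 0.8 0 0 0 0; 1 -0.12 0.8 0 0 0 0")

```text
t: 26.37
eef_pos: [0.428, 0.366, 0.149]
tcp_rot: [3.141, 0.0, 0.0]
force: [-0.0, -0.6, -0.4]
opening: 0.0911
grasp_force: 0.0
```

```bash
python3 - <<'E'
from h import *
o=bot.get_obs();print(o['t'],o['eef_pos'],o['tcp_rot'],o['force'],o['opening'])
shot('w11'); obj('w11','paddle',(.46,.207),.02,.029,.08); obj('w11','padL',(.453,.207),-.01,.012,.09,70)
obj('w11','dialtop',(.424,.367),.028,.045,.06);obj('w11','dial',(.424,.367),.008,.045,.06)
E
```

```text
26.3667 [0.42796412 0.36600234 0.14897036] [3.14126530e+00 2.58672780e-04 1.87471755e-04] [-0.04572098 -0.61531043 -0.42590148] 0.09111426081406936
w11 paddle n 1506 z 0.0256 c [451.7 206.8] mean [459.9 217.6] sz x,y [79.9 56.6] yaw 0.070
w11 padL n 2010 z 0.0037 c [452.1 208.3] mean [466.7 226.9] sz x,y [109.6  88.6] yaw 0.063
w11 dialtop n 966 z 0.0348 c [422.3 367.6] mean [422.7 367.7] sz x,y [42.6 42. ] yaw 0.009
w11 dial n 1248 z 0.0345 c [424.1 368.3] mean [426.  367.7] sz x,y [46.7 49.8] yaw 0.590
```

View pics/w11.png

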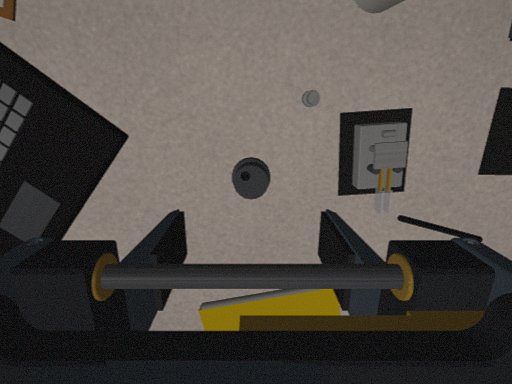

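The paddle sits in the middle of the left pad at (380,155), upright. The dial at (251,178) is upright at (0.4225, 0.3677). I grip it above its foot.

>>> servo_tool(commands="1 -0.03 0 -0.3 0 0 0; 1 -0.055 0.008 -0.6 0 0 0; 1 -0.055 0.008 -0.8 0 0 0; 1 -0.055 0.008 -1 0 0 0; 1 -0.055 0.008 -1 0 0 0; 1 -0.055 0.008 -1 0 0 0")

```text
t: 26.92
eef_pos: [0.4224, 0.3664, 0.0487]
tcp_rot: [3.14, 0.001, -0.001]
force: [0.2, 0.4, 0.5]
opening: 0.0912
grasp_force: 0.0
```

>>> servo_tool(commands="1 0 0 -0.2 0 0 0; 1 0 0 -0.4 0 0 0; 1 0 0 -0.55 0 0 0; 1 0 0 -0.65 0 0 0; 1 0 0 -0.72 0 0 0; 1 0 0 -0.75 0 0 0; 1 0 0 -0.75 0 0 0; 1 0 0 -0.75 0 0 0")

```text
t: 27.58
eef_pos: [0.4231, 0.3678, -0.0253]
tcp_rot: [-3.141, -0.001, -0.0]
force: [-0.2, 0.1, -0.2]
opening: 0.091
grasp_force: 0.0
```

>>> servo_tool(commands="0.3 0 0 0 0 0 0; 0.3 0 0 0 0 0 0; 0.3 0 0 0 0 0 0; 0.3 0 0 0 0 0 0; 0.3 0 0 0 0 0 0; 0.3 0 0 0 0 0 0; 0.3 0 0 0 0 0 0; 0.3 0 0 0 0 0 0; 0.3 0 0 0 0 0 0; 0.3 0 0 0 0 0 0")

```text
t: 28.42
eef_pos: [0.4227, 0.3675, -0.026]
tcp_rot: [-3.142, -0.0, -0.0]
force: [-0.4, 0.2, 2.4]
opening: 0.0426
grasp_force: 23.8
```

>>> servo_tool(commands="0.3 0 0 0.1 0 0 0; 0.3 0 0 0.3 0 0 0; 0.3 0 0 0.6 0 0 0; 0.3 0 0 0.9 0 0 0; 0.3 0 0 0.9 0 0 0; 0.3 0 0 0.9 0 0 0")

```text
t: 28.92
eef_pos: [0.4235, 0.3682, 0.0659]
tcp_rot: [-3.14, -0.003, 0.0]
force: [-0.3, -0.1, -1.9]
opening: 0.043
grasp_force: 23.7
```

>>> servo_tool(commands="0.3 0 -0.2 0.2 0 0 0; 0.3 0.07 -0.5 0.4 0 0 0; 0.3 0.14 -0.877 0.4 0 0 0; 0.3 0.14 -0.877 0.4 0 0 0")

```text
t: 29.25
eef_pos: [0.4364, 0.2755, 0.1035]
tcp_rot: [3.14, 0.001, -0.002]
force: [-0.5, 0.2, -2.3]
opening: 0.0431
grasp_force: 23.7
```

>>> servo_tool(commands="0.3 0.05 -0.3 0 0 0 0; 0.3 0.1 -0.6 0 0 0 0; 0.3 0.14 -0.877 0 0 0 0; 0.3 0.14 -0.877 0 0 0 0")

```text
t: 29.58
eef_pos: [0.4498, 0.1886, 0.1026]
tcp_rot: [3.14, 0.002, -0.002]
force: [-1.0, 0.3, -1.6]
opening: 0.0429
grasp_force: 23.7
```

>>> servo_tool(commands="0.3 0.05 -0.3 0 0 0 0; 0.3 0.1 -0.6 0 0 0 0; 0.3 0.14 -0.877 0 0 0 0; 0.3 0.14 -0.877 0 0 0 0")

```text
t: 29.92
eef_pos: [0.4642, 0.1015, 0.1029]
tcp_rot: [3.141, 0.002, -0.002]
force: [-0.2, -0.4, -2.1]
opening: 0.0426
grasp_force: 23.7
```

>>> servo_tool(commands="0.3 0.05 -0.3 0 0 0 0; 0.3 0.1 -0.6 0 0 0 0; 0.3 0.143 -0.8 0 0 0 0; 0.3 0.143 -0.877 0 0 0 0; 0.3 0.143 -0.877 -0.2 0 0 0; 0.3 0.143 -0.877 -0.4 0 0 0; 0.3 0.143 -0.877 -0.4 0 0 0; 0.3 0.143 -0.877 -0.4 0 0 0")

```text
t: 30.58
eef_pos: [0.4777, 0.0173, 0.063]
tcp_rot: [-3.141, 0.003, 0.0]
force: [-0.4, -0.5, -0.1]
opening: 0.0428
grasp_force: 23.7
```

```bash
python3 - <<'E'
from h import *
o=bot.get_obs();print(o['t'],o['eef_pos'],o['tcp_rot'],o['force'],o['opening'])
shot('w12'); z=o['eef_pos'][2]; obj('w12','padM',(.479,.017),-.01,.012,.09,70); obj('w12','dialtop',(.479,.017),z+.053,z+.066,.03)
E
```

```text
30.5833 [0.47768717 0.0173206  0.06301077] [-3.14145689e+00  3.20950378e-03  3.51784300e-04] [-0.44904304 -0.45222934 -0.06441128] 0.04281654095633201
w12 padM n 5711 z 0.0038 c [494.4  17.5] mean [500.2  17.6] sz x,y [77.5 88.5] yaw -0.012
w12 dialtop n 3161 z 0.1238 c [483.3  17.1] mean [483.5  17.2] sz x,y [31.8 49.5] yaw 0.007
```

>>> servo_tool(commands="0.3 0 0 -0.2 0 0 0; 0.3 0 0 -0.4 0 0 0; 0.3 0 0 -0.6 0 0 0; 0.3 0 0 -0.75 0 0 0; 0.3 0 0 -0.8 0 0 0; 0.3 0 0 -0.84 0 0 0; 0.3 0 0 -0.84 0 0 0; 0.3 0 0 -0.84 0 0 0; 0.3 0 0 -0.84 0 0 0")

```text
t: 31.38
eef_pos: [0.4797, 0.0167, -0.0191]
tcp_rot: [-3.142, -0.002, 0.0]
force: [-0.8, 0.9, -0.5]
opening: 0.0429
grasp_force: 23.7
```

>>> servo_tool(commands="0.3 0 0 -0.01 0 0 0; 0.3 0 0 -0.02 0 0 0; 0.3 0 0 -0.02 0 0 0; 0.3 0 0 -0.02 0 0 0")

```text
t: 31.72
eef_pos: [0.479, 0.0167, -0.022]
tcp_rot: [3.142, -0.0, -0.0]
force: [0.5, 0.1, -0.7]
opening: 0.0427
grasp_force: 23.7
```

>>> servo_tool(commands="0.3 0 0 -0.005 0 0 0; 0.3 0 0 -0.01 0 0 0; 0.3 0 0 -0.01 0 0 0; 0.3 0 0 -0.01 0 0 0")

```text
t: 32.05
eef_pos: [0.4789, 0.0167, -0.0231]
tcp_rot: [-3.142, 0.0, -0.0]
force: [-1.1, -1.0, 0.7]
opening: 0.0432
grasp_force: 23.8
```

>>> servo_tool(commands="0.3 0 0 -0.005 0 0 0; 0.5 0 0 -0.005 0 0 0; 0.7 0 0 -0.005 0 0 0; 0.9 0 0 -0.005 0 0 0; 1 0 0 -0.005 0 0 0; 1 0 0 -0.005 0 0 0; 1 0 0 0.2 0 0 0; 1 0 0 0.5 0 0 0; 1 0 0 0.9 0 0 0; 1 0 0 1 0 0 0", force=12)

```text
t: 32.88
eef_pos: [0.4812, 0.0167, 0.0813]
tcp_rot: [3.142, -0.005, 0.0]
force: [1.8, 0.6, 2.3]
opening: 0.091
grasp_force: 0.0
```

>>> servo_tool(commands="1 0 -0.2 0.3 0 0 0; 1 0 -0.5 0.6 0 0 0; 1 0 -0.8 0.8 0 0 0; 1 0 -0.8 0.8 0 0 0; 1 0 -0.8 0.8 0 0 0; 1 0 -0.8 0.8 0 0 0; 1 0 -0.8 0.8 0 0 0")

```text
t: 33.47
eef_pos: [0.4781, -0.0626, 0.1558]
tcp_rot: [-3.141, 0.002, 0.001]
force: [0.3, -0.1, 0.2]
opening: 0.0912
grasp_force: 0.0
```

```bash
python3 - <<'E'
from h import *
o=bot.get_obs();print(o['t'],o['eef_pos'],o['tcp_rot'],o['force'],o['opening'])
shot('w13'); obj('w13','dialtop',(.479,.017),.03,.045,.05); obj('w13','padM',(.479,.017),-.01,.012,.09,70); obj('w13','padR',(.467,-.182),-.01,.012,.09,70)
E
```

```text
33.4667 [ 0.47812521 -0.06255504  0.15577708] [-3.14115983e+00  1.89552597e-03  5.29007738e-04] [ 0.31638947 -0.05840164  0.16715112] 0.09116754454579315
w13 dialtop n 976 z 0.0378 c [478.8  16.1] mean [479.2  15.6] sz x,y [42.3 42.7] yaw 0.003
w13 padM n 3778 z 0.0038 c [478.5  17.5] mean [483.   16.6] sz x,y [109.1  88.6] yaw -0.014
w13 padR n 4849 z 0.0037 c [ 466.4 -180.6] mean [ 469.8 -180.5] sz x,y [109.2  89. ] yaw 0.114
```

>>> servo_tool(commands="1 0.1 -0.3 0 0 0 0.1; 1 0.2 -0.6 0 0 0 0.2; 1 0.25 -0.9 0 0 0 0.3; 1 0.28 -1 0 0 0 0.371; 1 0.28 -1 0 0 0 0.371")

```text
t: 33.93
eef_pos: [0.5072, -0.1644, 0.156]
tcp_rot: [-3.141, 0.001, 0.391]
force: [-0.7, -0.8, -1.2]
opening: 0.0915
grasp_force: 0.0
```

>>> servo_tool(commands="1 0.1 -0.3 0 0 0 0; 1 0.2 -0.6 0 0 0 0; 1 0.28 -1 0 0 0 0; 1 0.28 -1 0 0 0 0")

```text
t: 34.27
eef_pos: [0.5364, -0.2666, 0.1566]
tcp_rot: [3.141, -0.0, 0.385]
force: [-0.1, 0.2, 0.3]
opening: 0.0912
grasp_force: 0.0
```

>>> servo_tool(commands="1 0.1 -0.3 0 0 0 0; 1 0.2 -0.6 0 0 0 0; 1 0.27 -1 0 0 0 0; 1 0.27 -1 0 0 0 0; 1 0.27 -1 0 0 0 0")

```text
t: 34.68
eef_pos: [0.562, -0.3631, 0.1558]
tcp_rot: [-3.14, 0.001, 0.386]
force: [-0.5, 0.1, -0.3]
opening: 0.0909
grasp_force: 0.0
```

>>> servo_tool(commands="1 0 -0.295 -0.1 0 0 0; 1 0 -0.295 -0.2 0 0 0; 1 0 -0.295 -0.2 0 0 0; 1 0 -0.295 -0.2 0 0 0; 1 0 -0.295 -0.2 0 0 0")

```text
t: 35.1
eef_pos: [0.562, -0.3913, 0.137]
tcp_rot: [-3.141, 0.0, 0.389]
force: [0.1, -0.0, 0.9]
opening: 0.0914
grasp_force: 0.0
```

```bash
python3 - <<'E'
from h import *
o=bot.get_obs();print(o['t'],o['eef_pos'],o['tcp_rot'],o['force'],o['opening'])
shot('w14'); obj('w14','mouse',(.561,-.390),.012,.045);obj('w14','padR',(.467,-.182),-.01,.012,.09,70)
E
```

```text
35.1 [ 0.56202913 -0.39133291  0.13704469] [-3.14101080e+00  2.09522526e-04  3.88971507e-01] [ 0.08629104 -0.04907168  0.9335047 ] 0.09137132587289655
w14 mouse n 3815 z 0.0344 c [ 562.7 -392.1] mean [ 567.4 -390.2] sz x,y [103.5  57.5] yaw 0.396
w14 padR n 5569 z 0.0037 c [ 466.1 -180.3] mean [ 469.3 -180.6] sz x,y [110.5  92.1] yaw 0.112
```

View pics/w14.png

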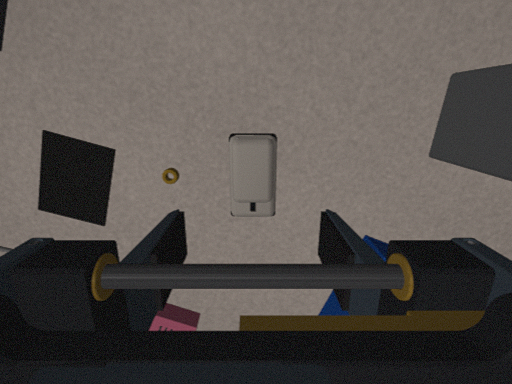

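The mouse at (253,175) lies between the fingers, wheel toward the robot. The dial was measured centred within 1.5 mm. I check how close the blue tray is before descending.

```bash
python3 - <<'E'
from h import *
for n in('top','w1'):
    p,d,m=load(n);P=pts(d,m);q=p.astype(int)
    k=(d>0)&(q[...,2]>q[...,0]+30)&(P[...,1]<-.43)&(P[...,0]>.3)
    print(n,k.sum(),np.percentile(P[k],[1,99],axis=0).round(3).tolist())
E
```

```text
top 2753 [[0.381, -0.786, -0.001], [0.538, -0.567, 0.065]]
w1 12361 [[0.384, -0.78, 0.004], [0.541, -0.57, 0.061]]
```

>>> servo_tool(commands="1 0 0 -0.3 0 0 0; 1 0 0 -0.6 0 0 0; 1 0 0 -0.8 0 0 0; 1 0 0 -1 0 0 0; 1 0 0 -1 0 0 0", force=15)

```text
t: 35.57
eef_pos: [0.5603, -0.3908, 0.0337]
tcp_rot: [-3.138, 0.002, 0.389]
force: [-0.6, 0.9, -0.1]
opening: 0.0909
grasp_force: 0.0
```

>>> servo_tool(commands="1 0 0 -0.2 0 0 0; 1 0 0 -0.4 0 0 0; 1 0 0 -0.55 0 0 0; 1 0 0 -0.63 0 0 0; 1 0 0 -0.67 0 0 0; 1 0 0 -0.69 0 0 0; 1 0 0 -0.69 0 0 0; 1 0 0 -0.69 0 0 0")

```text
t: 36.23
eef_pos: [0.5624, -0.3932, -0.0311]
tcp_rot: [3.141, -0.001, 0.389]
force: [0.3, 0.5, 0.9]
opening: 0.0911
grasp_force: 0.0
```

>>> servo_tool(commands="0.4 0 0 0 0 0 0; 0.4 0 0 0 0 0 0; 0.4 0 0 0 0 0 0; 0.4 0 0 0 0 0 0; 0.4 0 0 0 0 0 0; 0.4 0 0 0 0 0 0; 0.4 0 0 0 0 0 0; 0.4 0 0 0 0 0 0; 0.4 0 0 0 0 0 0")

```text
t: 36.98
eef_pos: [0.5619, -0.3929, -0.032]
tcp_rot: [-3.142, 0.0, 0.388]
force: [-0.3, 1.5, 2.2]
opening: 0.058
grasp_force: 15.0
```

>>> servo_tool(commands="0.4 0 0 0.1 0 0 0; 0.4 0 0 0.3 0 0 0; 0.4 0 0 0.6 0 0 0; 0.4 0 0 0.8 0 0 0; 0.4 0 0 0.8 0 0 0; 0.4 0 0 0.8 0 0 0")

```text
t: 37.48
eef_pos: [0.5626, -0.3933, 0.0494]
tcp_rot: [3.14, -0.001, 0.389]
force: [-1.5, 0.4, -1.4]
opening: 0.0577
grasp_force: 15.0
```

>>> servo_tool(commands="0.4 -0.1 0.2 0 0 0 -0.05; 0.4 -0.2 0.4 0 0 0 -0.1; 0.4 -0.3 0.6 0 0 0 -0.2; 0.4 -0.32 0.7 0 0 0 -0.264; 0.4 -0.32 0.7 0 0 0 -0.264")

```text
t: 37.9
eef_pos: [0.5282, -0.3205, 0.0465]
tcp_rot: [-3.139, 0.002, 0.109]
force: [0.4, -1.5, -1.3]
opening: 0.0581
grasp_force: 15.0
```

>>> servo_tool(commands="0.4 -0.1 0.2 0 0 0 0; 0.4 -0.2 0.5 0 0 0 0; 0.4 -0.32 0.7 0 0 0 0; 0.4 -0.32 0.7 0 0 0 0")

```text
t: 38.23
eef_pos: [0.4952, -0.2499, 0.0466]
tcp_rot: [-3.139, 0.003, 0.116]
force: [0.2, 0.7, -0.8]
opening: 0.0581
grasp_force: 15.0
```

>>> servo_tool(commands="0.4 -0.1 0.2 0 0 0 0; 0.4 -0.2 0.5 0 0 0 0; 0.4 -0.314 0.715 0 0 0 0; 0.4 -0.314 0.715 0 0 0 0; 0.4 -0.314 0.715 0 0 0 0; 0.4 -0.314 0.715 0 0 0 0")

```text
t: 38.73
eef_pos: [0.4673, -0.1821, 0.0479]
tcp_rot: [3.141, -0.0, 0.113]
force: [0.3, -1.0, -1.1]
opening: 0.0581
grasp_force: 15.0
```

```bash
python3 - <<'E'
from h import *
o=bot.get_obs();print(o['t'],o['eef_pos'],o['tcp_rot'],o['force'],o['opening'])
shot('w15'); obj('w15','padR',(.467,-.182),-.01,.012,.09,70); z=o['eef_pos'][2]; obj('w15','mouse',(.48,-.181),z+.045,z+.075,.07)
E
```

```text
38.7333 [ 0.46731003 -0.18212293  0.04790967] [ 3.14124139e+00 -4.36862849e-04  1.13244219e-01] [ 0.29756904 -0.98392257 -1.1315565 ] 0.058088509958281166
w15 padR n 1725 z 0.0037 c [ 512.3 -175.5] mean [ 512.8 -175.2] sz x,y [19.  88.8] yaw 0.136
w15 mouse n 10717 z 0.1148 c [ 486.3 -180. ] mean [ 491.7 -179.4] sz x,y [67.8 78.8] yaw 0.103
```

View pics/w15.png

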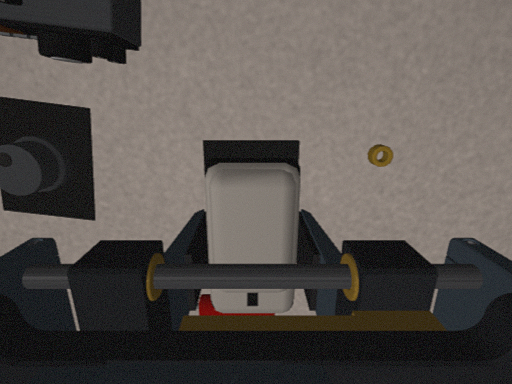

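The mouse at (253,235) is held square over the right pad, whose far edge is at row 141. I lower and release.

>>> servo_tool(commands="0.4 0 0 -0.2 0 0 0; 0.4 0 0 -0.4 0 0 0; 0.4 0 0 -0.55 0 0 0; 0.4 0 0 -0.65 0 0 0; 0.4 0 0 -0.71 0 0 0; 0.4 0 0 -0.74 0 0 0; 0.4 0 0 -0.75 0 0 0; 0.4 0 0 -0.75 0 0 0; 0.4 0 0 -0.75 0 0 0")

```text
t: 39.53
eef_pos: [0.467, -0.1816, -0.0265]
tcp_rot: [3.141, -0.001, 0.112]
force: [0.1, -0.4, -0.2]
opening: 0.0577
grasp_force: 15.0
```

>>> servo_tool(commands="0.4 0 0 -0.01 0 0 0; 0.4 0 0 -0.02 0 0 0; 0.4 0 0 -0.02 0 0 0; 0.4 0 0 -0.02 0 0 0")

```text
t: 39.87
eef_pos: [0.4666, -0.1813, -0.029]
tcp_rot: [3.142, -0.0, 0.112]
force: [-0.4, 0.3, -0.8]
opening: 0.0577
grasp_force: 15.0
```

>>> servo_tool(commands="0.4 0 0 -0.005 0 0 0; 0.4 0 0 -0.008 0 0 0; 0.4 0 0 -0.008 0 0 0; 0.4 0 0 -0.008 0 0 0")

```text
t: 40.2
eef_pos: [0.4667, -0.1814, -0.0292]
tcp_rot: [-3.142, 0.0, 0.112]
force: [-4.1, 2.8, 16.5]
opening: 0.058
grasp_force: 15.0
```

>>> servo_tool(commands="0.4 0 0 0.005 0 0 0; 0.5 0 0 0.005 0 0 0; 0.7 0 0 0.005 0 0 0; 0.9 0 0 0.005 0 0 0; 1 0 0 0.005 0 0 0; 1 0 0 0.005 0 0 0; 1 0 0 0.2 0 0 0; 1 0 0 0.5 0 0 0; 1 0 0 0.9 0 0 0; 1 0 0 1 0 0 0")

```text
t: 41.03
eef_pos: [0.4687, -0.1823, 0.0746]
tcp_rot: [3.139, -0.004, 0.112]
force: [2.0, -1.6, 1.2]
opening: 0.091
grasp_force: 0.0
```

>>> servo_tool(commands="1 0 -0.2 0.3 0 0 0; 1 0 -0.5 0.6 0 0 0; 1 0 -0.8 0.9 0 0 0; 1 0 -0.8 1 0 0 0; 1 0 -0.8 1 0 0 0; 1 0 -0.8 1 0 0 0")

```text
t: 41.53
eef_pos: [0.4664, -0.2612, 0.1699]
tcp_rot: [3.141, -0.0, 0.111]
force: [0.5, -0.2, 0.3]
opening: 0.0909
grasp_force: 0.0
```

>>> servo_tool(commands="1 -0.2 -0.3 0.1 0 0 0; 1 -0.3 -0.6 0.1 0 0 0; 1 -0.4 -0.9 0.2 0 0 0; 1 -0.4 -0.9 0.2 0 0 0; 1 -0.4 -0.9 0.2 0 0 0; 1 -0.4 -0.9 0.2 0 0 0; 1 -0.4 -0.9 0.2 0 0 0; 1 -0.4 -0.9 0.2 0 0 0; 1 -0.4 -0.9 0.2 0 0 0; 1 -0.4 -0.9 0.2 0 0 0")

```text
t: 42.37
eef_pos: [0.4267, -0.3507, 0.1899]
tcp_rot: [-3.141, 0.0, 0.113]
force: [-0.5, -0.1, 0.5]
opening: 0.0915
grasp_force: 0.0
```

```bash
python3 - <<'E'
from h import *
o=bot.get_obs();print(o['t'],o['eef_pos'],o['force'],o['opening'])
shot('w16');shot('s16','scene')
for n in('w16','s16'):
    obj(n,'mouse',(.467,-.181),.016,.05,.08);obj(n,'padR',(.467,-.181),-.01,.012,.09,70)
    obj(n,'tuner',(.655,-.002),.078,.1,.1);obj(n,'box',(.655,-.003),.12,.14,.06)
    obj(n,'paddle',(.453,.207),.02,.029,.08);obj(n,'dialtop',(.479,.017),.03,.045,.05)
obj('s16','tumbler',(.641,.228),.08,.11,.08);obj('scene','tumbler(before)',(.641,.228),.08,.11,.08)
a=cv2.imread('pics/s16.png')[130:320,130:430];cv2.imwrite('pics/s16c.png',cv2.resize(a,None,fx=2.6,fy=2.6,interpolation=cv2.INTER_CUBIC))
E
```

```text
42.3667 [ 0.42672241 -0.35070495  0.18992609] [-0.50379074 -0.11774114  0.45184008] 0.09149493323848829
w16 mouse n 3569 z 0.0371 c [ 467.2 -183.2] mean [ 470.3 -187.6] sz x,y [104.3  56.6] yaw 0.113
w16 padR n 977 z 0.0038 c [ 470.3 -217.2] mean [ 472.6 -216.7] sz x,y [107.7  17.9] yaw 0.102
tuner none
box none
paddle none
dialtop none
s16 mouse n 603 z 0.0360 c [ 467.  -182.5] mean [ 475.4 -184.4] sz x,y [106.3  58.3] yaw 0.117
s16 padR n 0 z nan c [0. 0.] mean [nan nan] sz x,y [0. 0.] yaw 0.000
s16 tuner n 271 z 0.0865 c [696.2  -3.7] mean [697.2  -5.8] sz x,y [32.8 65.8] yaw -0.048
s16 box n 433 z 0.1287 c [653.9  -4.6] mean [656.1  -5.7] sz x,y [57.9 60.3] yaw 0.031
s16 paddle n 0 z nan c [0. 0.] mean [nan nan] sz x,y [0. 0.] yaw 0.000
s16 dialtop n 105 z 0.0377 c [478.7  17.9] mean [480.5  15.8] sz x,y [43.8 31.8] yaw -0.062
s16 tumbler n 0 z nan c [0. 0.] mean [nan nan] sz x,y [0. 0.] yaw 0.000
scene tumbler(before) n 0 z nan c [0. 0.] mean [nan nan] sz x,y [0. 0.] yaw 0.000
  return _methods._mean(a, axis=axis, dtype=dtype,
  ret = ret.dtype.type(ret / rcount)
h.py:28: RuntimeWarning: Mean of empty slice.
  print(n,name,'n',k2.sum(),'z %.4f'%np.median(q[:,2]),'c',np.round(r[0],1),'mean',(q.mean(0)[:2]*1000).round(1),'sz x,y',np.round(sz,1),'yaw %.3f'%a0)
  ret = um.true_divide(
```

View pics/s16c.png

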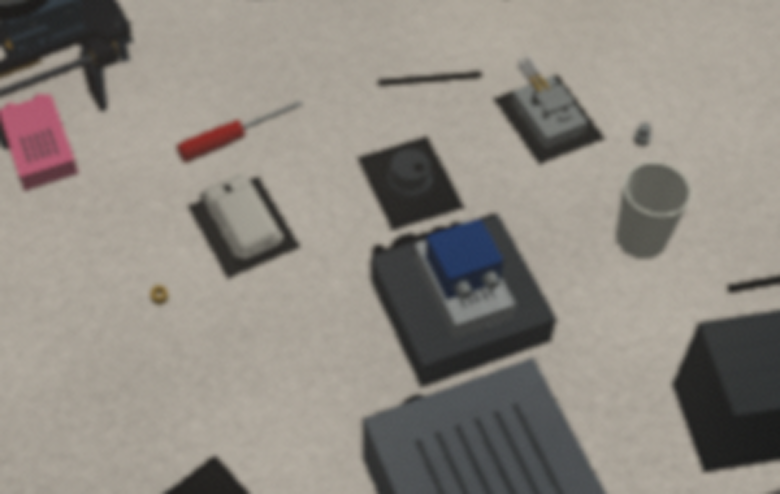

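The final view shows every item where it should be:
- The switch box sits on the tuner, on the radio, at (465,258).
- The mouse is on the right pad at (243,218).
- The dial is on the middle pad at (410,172).
- The paddle is on the left pad at (555,110).
- The tumbler stands at (650,210), undisturbed, and the gripper is clear of everything.

I hand in the job.

```bash
python3 -c "
from workcell import job_done; print(job_done())"
```

```text
the job is handed in; nothing more can be done
None
```

The job is handed in: the tuner and switch box are stacked square on the radio, the paddle, dial and mouse are centred on the left, middle and right pads to within about 2 mm as measured, and the tumbler was not touched; no verdict came back.

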